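# Load the slide dryer

### The arm

A 6-joint arm with a two-finger parallel gripper is mounted at the origin on the work surface. World frame = base frame: x ahead of the robot, y to its left, z up, the work surface at z = 0. Lengths are in m, angles in rad, forces in N, time in s.
With the tool pointing down it reaches from about 0.225 to 0.875 m from the base axis. Payload 3.4 kg.
Tool frame: the origin (TCP) lies at the very end of the fingers, on their centre line; the grasp point (between the pads) lies 19 mm behind it; z points along the fingers, y is the direction in which the jaws open and shut (so a half turn about z gives the same grasp; the last joint's range is limited). The gripper opens to 85 mm and grips with 20 to 120 N. Pads are 22 mm wide; open, the fingers measure 114 mm over their backs; the gripper's body (76 mm by 85 mm) begins 54 mm behind the grasp point. The pads swing forward as they close: fully open they stand 13 mm farther back than shut.
Start: joints at [-1.294, 0.276, 1.505, -0, 1.361, -0.121], TCP at [0.223, -0.53, 0.209] pointing down, gripper open.
Joint ranges: [-2.89, 2.89], [-0.75, 2.08], [0.22, 2.7], [-1.18, 4.32], [0.11, 2.71], [-2.7, 2.7]. Speed limits (rad/s): [2.57, 2.57, 3.14, 3.14, 3.14, 3.14].

### API

Orientations are given as a unit quaternion [w, x, y, z].
In Python, from rig import get_state, get_image, calibration, sign_off gives the robot as it stands. The module is installed in compiled form; this text tells all that it offers.
- The arm moves only by the tool drive_tool, never from a script. Its argument "targets" is one flat list of numbers, 7 for each row, row after row: the turn, a rotation vector about the tool's x, y, z in degrees, then the shift along the tool's x, y, z in mm, then the opening, from 0 (shut) to 1 (fully open). In form: [wx, wy, wz, tx, ty, tz, fingers, wx, wy, wz, tx, ty, tz, fingers, ...]. A call has 1 to 12 rows; each row shifts and turns the commanded pose from where the row before left it, along the tool's axes as they then stand; what a row does not reach is not made up. A row lasts 1/8 s, in which the tool goes at most 62.5 mm and 10.7 degrees, less where a joint would pass 70% of its speed; a pose out of reach is approached as far as the arm can. A call is refused whole if a number of a shift passes 62.5 or a number of a turn 10.7, either way. A call with a gripper value outside its range is refused whole. The fingers move at their own pace and stop on an object; "grip_force" is the grip in N (left out, the last holds). Time passes only in rows, so rows that do not move let the fingers close. It gives the time, the measured TCP pose, the force and the opening at its end, in the units of the state.
- get_state(): the state, without advancing time (a new reading comes with each control period).
- get_image(name): name is "scene" or "top" or "wrist"; returns the picture (400x640x3 uint8, red, green, blue); there is no depth.
- calibration(name): a dict with "mtx" (3x3 intrinsics, pixels), "distortion" ([k1, k2, p1, p2, k3] as OpenCV has them; the pictures are not rectified), "world_to_cam" (4x4, takes a point from world to camera coordinates); the wrist camera has in their place "hand_eye" (4x4, takes a point from camera to tool coordinates, whose origin is the TCP and whose axes are the flange's). Camera axes: x right, y down, z forward; pixel columns grow to the right and rows downward; lengths in m; the calibration is good to about 2 mm. A picture is of the moment at which its call begins: read the wrist's pose just before it. calibration takes no time and is no camera call.
- sign_off(): hands the job in, once; it reports no verdict.
The state is a dict: "clock": time; "qpos": joint angles; "qd": joint speeds; "effort": joint torques, N m; "position": TCP position; "ee_rot": TCP orientation; "contact_force": force on the tool from outside, world axes, zero at the start; "moment": the same for the moment, N m; "width": finger opening in m.
Only numpy, scipy, OpenCV 4.12 (cv2) and the standard library are available. Lean on these libraries where they do the work, as an engineer would, in place of code of your own. Each camera call takes 0.05 s, during which the arm holds its last target.

### The job

Dry the stained slides: first turn the heat knob fully anticlockwise to off, then fold the blue hood fully up to its upright stop and hang every slide carrier on the dryer's rail, hook over the lip and seated down behind it. When all are hanging freely, fold the hood down level again and turn the heat knob fully clockwise to its stop, leaving the other things on the bench standing where they are.

Things in the scene. Friction and masses are not known exactly. Their poses are not given: they have to be found in the camera images.
- dryer: Fixed slide dryer, white, 400 mm wide (y), steel rail plate along its front; place and yaw vary. Origin: on the table, mid width, below the middle of the rail plate's thickness; x from the robot side into the dryer, y along the rail, z up. Behind the plate a trough, x 2.5 to 37 mm, floor z 90, end cheeks at y +-197 (120 high), then the housing (front x 37.5, top z 165).
- lip_top (a point): Middle of the rail's lip: the upper edge, 125 mm above the table, of the upright steel plate 5 mm thick and 400 mm long (x -2.5 to 2.5 mm in the dryer's frame). In front of the plate (-x) is free space down to the table. Axes as the dryer's.
- hood_hinge (a point): Middle of the hood's hinge line, which runs along the dryer's y (dryer frame 75, 0, 175 mm). Axes as the dryer's.
- hood (a joint): Angle of the see-through blue hood, a flat panel 115 x 390 x 6 mm: 0 = fully down, level, reaching from the hinge over the rail towards the robot side (172 mm clear below it); 1.57 = upright; back stop at 1.6 rad. Grows as the free edge rises. Stiff hinge: it stays where left (0.35 N m friction; up to 4 N at the bar moves it).
- hood_bar (a point): Middle of the hood's steel pull bar: round, 10 mm thick, 120 mm long, parallel to the hinge, 155 mm from it and 40 mm beyond the panel's free edge, on two thin rods at its ends. In the dryer's frame: x = 75 - 155 cos(hood), z = 175 + 155 sin(hood) mm. Can be pinched from above across the dryer's x; it turns between the fingers as the hood swings.
- controller: The dryer's grey heat controller, a fixed box 110 x 110 x 45 mm, the black heat knob in the middle of its top; origin at the centre of its underside. It stands at the left or the right, exchanging places with a blue slide box; yaw varies.
- knob (a joint): Angle of the heat knob: 0 = off, the anticlockwise stop (seen from above); grows clockwise; 2.6 rad = full heat, the clockwise stop. Friction about 0.04 N m, stays where left. Its white pointer sweeps from the black dot (off) to the red dot (full).
- knob_grip (a point): On the knob's vertical axis, 82 mm above the table, 7 mm below the top of the knob's raised grip bar; turns with the knob. The bar is 42 mm long along this point's x axis, 14 mm thick along its y and 32 mm high: pinch it from above along the point's y.
- carrier0: Slide carrier, white plastic, 0.13 to 0.21 kg, may be absent. Basket 64 (x) x 88 (y) x 36 mm high with slides; back plate, x 28 to 32 mm, up to a flat arm (36 wide, z 84 to 90) running on to a downturned hook tip at x 46 to 50. Origin: centre of the basket's underside, z up, hook to +x. Starts upright. Hung, the arm rests on the lip, origin 35 to 41 mm above the table, leaning up to 0.15 rad.
- carrier0_grip (a point): Centre of that carrier's black grip block, 24 (x) x 14 (y) x 30 mm high, above the middle of the basket, 105 mm above the underside (its top is at 120); pinch it from above along the carrier's y. Axes as the carrier's.
- carrier0_tip (a point): Lower end of that carrier's hook tip (48, 0, 62 mm in the carrier's frame): a plate 4 mm thick, 36 mm wide, 22 mm high. Gap between back plate and tip 14 mm; in it goes the 5 mm rail plate, back plate on the robot side, tip in the trough behind the lip.
- carrier1: Slide carrier, green plastic, 0.13 to 0.21 kg, may be absent. Basket 64 (x) x 88 (y) x 36 mm high with slides; back plate, x 28 to 32 mm, up to a flat arm (36 wide, z 84 to 90) running on to a downturned hook tip at x 46 to 50. Origin: centre of the basket's underside, z up, hook to +x. Starts upright. Hung, the arm rests on the lip, origin 35 to 41 mm above the table, leaning up to 0.15 rad.
- carrier1_grip (a point): Centre of that carrier's black grip block, 24 (x) x 14 (y) x 30 mm high, above the middle of the basket, 105 mm above the underside (its top is at 120); pinch it from above along the carrier's y. Axes as the carrier's.
- carrier1_tip (a point): Lower end of that carrier's hook tip (48, 0, 62 mm in the carrier's frame): a plate 4 mm thick, 36 mm wide, 22 mm high. Gap between back plate and tip 14 mm; in it goes the 5 mm rail plate, back plate on the robot side, tip in the trough behind the lip.
- carrier2: Slide carrier, yellow plastic, 0.13 to 0.21 kg, may be absent. Basket 64 (x) x 88 (y) x 36 mm high with slides; back plate, x 28 to 32 mm, up to a flat arm (36 wide, z 84 to 90) running on to a downturned hook tip at x 46 to 50. Origin: centre of the basket's underside, z up, hook to +x. Starts upright. Hung, the arm rests on the lip, origin 35 to 41 mm above the table, leaning up to 0.15 rad.
- carrier2_grip (a point): Centre of that carrier's black grip block, 24 (x) x 14 (y) x 30 mm high, above the middle of the basket, 105 mm above the underside (its top is at 120); pinch it from above along the carrier's y. Axes as the carrier's.
- carrier2_tip (a point): Lower end of that carrier's hook tip (48, 0, 62 mm in the carrier's frame): a plate 4 mm thick, 36 mm wide, 22 mm high. Gap between back plate and tip 14 mm; in it goes the 5 mm rail plate, back plate on the robot side, tip in the trough behind the lip.
- stain_jar: Stain jar, 48 mm across, 65 mm high; a bystander. Origin at its underside centre.
- dropper: Amber dropper bottle, 26 mm across, 70 mm high; a bystander. Origin at its underside centre.
- dish: Glass dish, 90 mm across, 16 mm high; a bystander. Origin at its underside centre.
- marker: Blue marker pen, 12 mm thick, lying; a bystander. Origin at its middle, below.
- beaker: Glass beaker, 70 mm across, 90 mm high; a bystander. Origin at its underside centre.
- wash_bottle: White wash bottle, 64 mm across, 130 mm high; a bystander. Origin at its underside centre.
Mind the look-alikes: they are no part of the job. Leave any purple look-alike of the controller alone. Leave any purple look-alike of the carrier1 alone.

How it is judged:
By the outcome, as a careful person would: the job done as asked, in the order asked, and still so for the second after the job is handed in, with the robot touching nothing.
Of carrier0, carrier1, carrier2 only 2 to 3 are there at a start; the rules pass over those that are not, and their reading is None.
At some moment in a run one of carrier0, carrier1, carrier2 may be knocked a few centimetres aside while the robot is not near it.
It also fails if it takes over 208 s, if anything falls off the work surface, if the arm or the gripper's body presses on something with over 40 N, if the wrist force passes 120 N, or if a joint passes its speed limit or range.

## Working session

There is one attempt and no reset: what is moved stays moved. The work goes in short steps, Python scripts to look and compute and a tool call to move; the robot and the scene stay as the last step left them, time stands still between calls to the robot, and variables do not carry over. Pictures are saved under pics/ and viewed, and the job is handed in when it is done.

Besides the shell and the picture viewer there is one more tool, called after "Call:" as a command line: name --argument value ..., lists and objects as JSON in quotes. drive_tool: Moves the arm, as the interface text tells. Its arguments: {"type":"object","properties":{"targets":{"type":"array"},"grip_force":{"type":"number"}},"required":["targets"]}

```bash
mkdir -p pics; ls
python3 - <<'E'
from rig import *
import cv2,json
s=get_state();print(s)
for n in ("scene","top","wrist"):
    im=get_image(n);cv2.imwrite(f"pics/{n}0.png",im[:,:,::-1]);c=calibration(n);print(n,{k:(v.tolist() if hasattr(v,'tolist') else v) for k,v in c.items()})
E
```

```text
pics
{'clock': 0.0, 'qpos': array([-1.29398878e+00,  2.76608392e-01,  1.50611474e+00,  3.21047056e-06,
        1.36069364e+00, -1.20985832e-01]), 'qd': array([-1.62573353e-03,  1.12284476e-05,  7.11699635e-05,  8.94008001e-04,
        1.06080549e-03,  5.68505243e-04]), 'effort': array([-2.83913096e-04, -4.16776299e+01, -2.45809740e+01, -9.99442977e-05,
        1.11137959e-02, -2.36894024e-06]), 'position': array([ 0.22259684, -0.52956216,  0.20793943]), 'ee_rot': array([-9.09413275e-04,  9.80284834e-01,  1.97587478e-01, -6.94224717e-05]), 'contact_force': array([ 0.07747259, -0.63677302, -0.72501621]), 'moment': array([-0.0077782 , -0.01509374, -0.00942251]), 'width': 0.08538286102974627}
scene {'mtx': [[429.21798992924437, 0.0, 321.51620663473693], [0.0, 429.21798992924437, 197.91615591501974], [0.0, 0.0, 1.0]], 'distortion': [0.03038758170738721, 0.0, 0.0, 0.0, 0.0], 'world_to_cam': [[0.8444175352517128, 0.5355257094469172, -0.013085896255061869, -0.44089210151368324], [0.34450601721904683, -0.5615998265466727, -0.7522773683440285, -0.07172997428852475], [-0.4102129084503463, 0.630
[... 353 characters left out ...]
9388920796366], [-0.9990376562577542, 0.008805913545958801, -0.04296763044006862, 0.48838533066834433], [0.043047109615620055, 0.009044048852047798, -0.9990321073589689, 1.5449454636599544], [0.0, 0.0, 0.0, 1.0]]}
wrist {'mtx': [[322.3013816642632, 0.0, 327.10630285691326], [0.0, 322.3013816642632, 204.11106598448], [0.0, 0.0, 1.0]], 'distortion': [0.007562135931585774, 0.0, 0.0, 0.0, 0.0], 'hand_eye': [[-0.0003784367072844016, -0.944871700660478, -0.3274405687703223, 0.08589845712342652], [0.9999999112744603, -0.0004181610462704679, 5.0915698365839275e-05, 8.214852784593774e-05], [-0.00018503169333362768, -0.3274405204496123, 0.9448717750737172, -0.16576805475412282], [0.0, 0.0, 0.0, 1.0]]}
```

View pics/scene0.png

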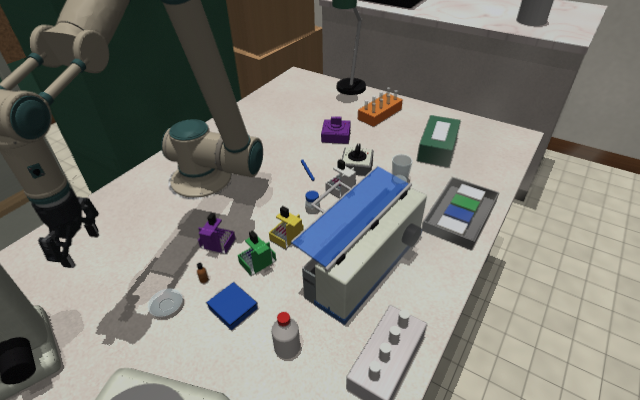

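View pics/top0.png

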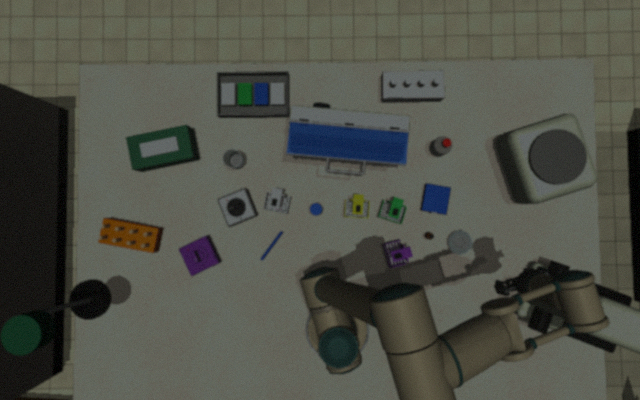

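View pics/wrist0.png

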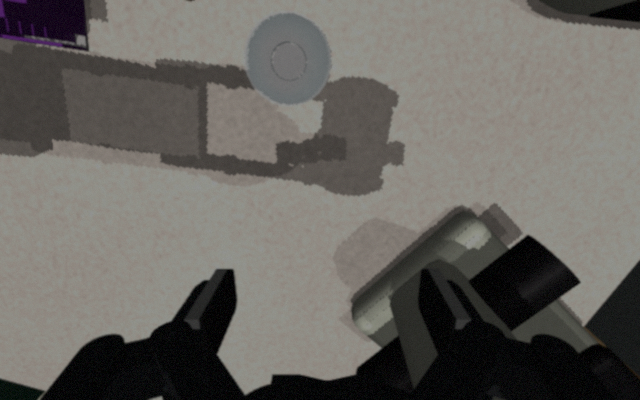

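```bash
cat > h.py <<'E'
import numpy as np,cv2
from rig import *
from scipy.spatial.transform import Rotation as R
def cam(name,st=None):
    c=calibration(name);K=np.array(c['mtx']);d=np.array(c['distortion'])
    if name=='wrist':
        q=st['ee_rot'];T=np.eye(4);T[:3,:3]=R.from_quat([q[1],q[2],q[3],q[0]]).as_matrix();T[:3,3]=st['position']
        W=T@np.array(c['hand_eye'])
    else: W=np.linalg.inv(np.array(c['world_to_cam']))
    return K,d,W
def ray(name,px,st=None):
    K,d,W=cam(name,st);u=cv2.undistortPoints(np.array(px,float).reshape(-1,1,2),K,d)[:,0]
    D=np.c_[u,np.ones(len(u))]@W[:3,:3].T
    return W[:3,3],D
def onz(name,px,z,st=None):
    o,D=ray(name,px,st);return o+D*((z-o[2])/D[:,2])[:,None]
def proj(name,P,st=None):
    K,d,W=cam(name,st);C=np.linalg.inv(W);rv=cv2.Rodrigues(C[:3,:3])[0]
    return cv2.projectPoints(np.array(P,float).reshape(-1,1,3),rv,C[:3,3],K,d)[0][:,0]
def snap(name,tag,crop=None,zoom=1):
    st=get_state();im=get_image(name)[:,:,::-1].copy();cv2.imwrite(f'pics/{tag}_raw.png',im)
    if crop: x0,y0,x1,y1=crop;im=im[y0:y1,x0:x1]
    im=cv2.resize(im,None,fx=zoom,fy=zoom,interpolation=cv2.INTER_CUBIC);cv2.imwrite(f'pics/{tag}.png',im)
    np.save(f'pics/{tag}_st.npy',st,allow_pickle=True);return im,st
def ld(tag): return np.load(f'pics/{tag}_st.npy',allow_pickle=True).item(),cv2.imread(f'pics/{tag}_raw.png')
def pose(st):
    q=st['ee_rot'];return R.from_quat([q[1],q[2],q[3],q[0]]),st['position']
E
python3 - <<'E'
from h import *
im=cv2.imread('pics/top0.png');
c=im[90:290,190:450];cv2.imwrite('pics/t0z.png',np.clip(cv2.resize(c,None,fx=3,fy=3,interpolation=cv2.INTER_CUBIC)*1.6,0,255))
im=cv2.imread('pics/scene0.png');
c=im[120:320,190:450];cv2.imwrite('pics/s0z.png',cv2.resize(c,None,fx=3,fy=3,interpolation=cv2.INTER_CUBIC))
E
```

```text
[ WARN:0@0.459] global loadsave.cpp:1063 imwrite_ Unsupported depth image for selected encoder is fallbacked to CV_8U.
```

View pics/t0z.png

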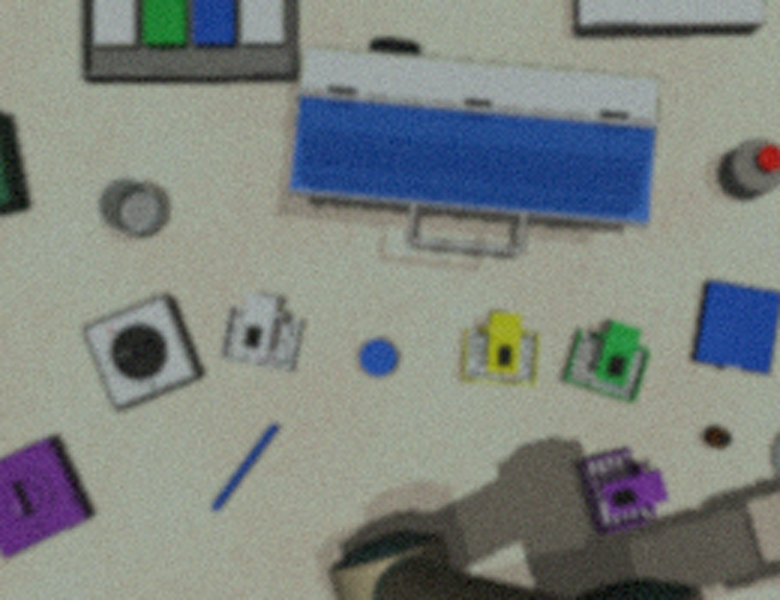

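View pics/s0z.png

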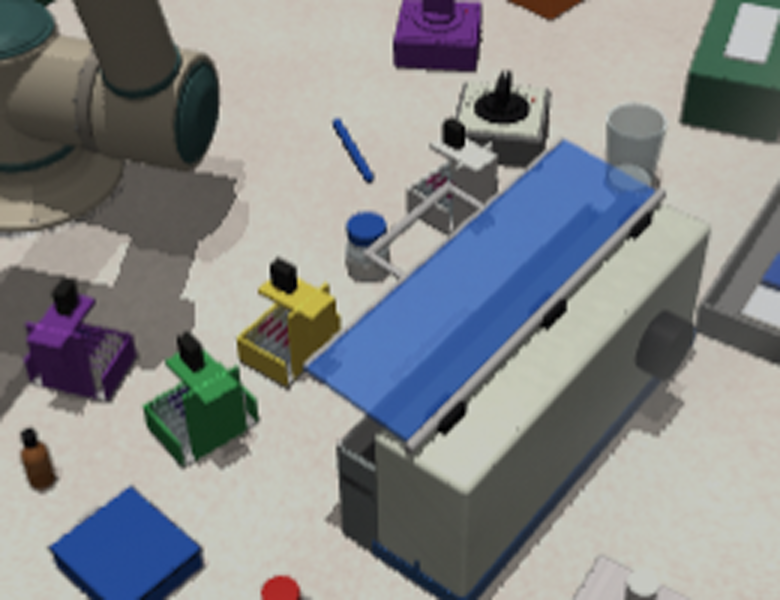

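Run:
```python
from h import *
f=lambda L:[(190+x/3,90+y/3) for x,y in L]
np.set_printoptions(precision=4,suppress=True)
print('knob',onz('top',f([(139,352)]),.07))
print('grips',onz('top',f([(254,336),(505,354),(617,365)]),.12))
print('bar',onz('top',f([(413,248),(517,253)]),.175))
H=onz('top',f([(305,98),(655,128),(292,188),(648,220)]),.178);print('panel',H)
for a,b in((0,1),(2,3)):
    d=H[a]-H[b];print(np.linalg.norm(d),np.degrees(np.arctan2(d[1],d[0]))-90)
# arm tip end centre
print('armtips',onz('top',f([(270,295),(505,313),(626,323)]),.09))
print('bystanders',onz('top',f([(379,357)]),.065),onz('top',f([(150,210)]),.09),onz('top',f([(768,157)]),.13))
```

```text
knob [[0.445  0.3495 0.07  ]]
grips [[ 0.4612  0.2079  0.12  ]
 [ 0.4384 -0.0766  0.12  ]
 [ 0.4249 -0.203   0.12  ]]
bar [[ 0.5545  0.0263  0.175 ]
 [ 0.548  -0.0874  0.175 ]]
panel [[ 0.7204  0.1434  0.178 ]
 [ 0.6832 -0.2393  0.178 ]
 [ 0.6213  0.1581  0.178 ]
 [ 0.5824 -0.2301  0.178 ]]
0.38445272667726416 -5.5544699346154545
0.3902325857260567 -5.727481335544567
armtips [[ 0.5095  0.1931  0.09  ]
 [ 0.4861 -0.0792  0.09  ]
 [ 0.4733 -0.2187  0.09  ]]
bystanders [[0.4367 0.068  0.065 ]] [[0.6097 0.3323 0.09  ]] [[ 0.6578 -0.3745  0.13  ]]
```

Call:
drive_tool --targets '[0,0,0,36,-48,-3,1,0,0,0,36,-48,-3,1,0,0,0,36,-48,-3,1,0,0,0,36,-48,-3,1,0,0,0,36,-48,-3,1,0,0,0,36,-48,-3,1,0,0,0,36,-48,-3,1,0,0,0,36,-48,-3,1]'

```text
clock: 1.15
position: [0.3396, -0.0627, 0.233]
ee_rot: [0.0, 0.98, 0.197, 0.001]
contact_force: [0.9, 0.4, -0.0]
width: 0.0858
```

Call:
drive_tool --targets '[0,0,0,36,-48,0,1,0,0,0,36,-48,0,1,0,0,0,36,-48,0,1,0,0,0,36,-48,0,1,0,0,0,36,-48,0,1,0,0,0,36,-48,0,1,0,0,0,36,-48,0,1,0,0,0,0,0,0,1]'

```text
clock: 2.15
position: [0.4421, 0.3465, 0.2314]
ee_rot: [-0.0, 0.98, 0.2, -0.0]
contact_force: [-1.4, -1.0, -1.1]
width: 0.0854
```

Run:
```python
from h import *
im,s=snap('wrist','w1');print(s['clock'],s['position'],s['ee_rot'],s['qpos'])
print(proj('wrist',[[.445,.3495,.09]],s))
snap('top','t1',(190,90,450,290),3)
```

```text
2.15 [0.44211866 0.34647283 0.23142859] [-3.82619159e-04  9.79865747e-01  1.99656791e-01 -3.71475687e-04] [5.40159156e-01 2.44234379e-01 1.49313473e+00 9.82342812e-04
 1.40466967e+00 1.70877747e+00]
[[325.43503764 180.60212787]]
```

View pics/w1.png

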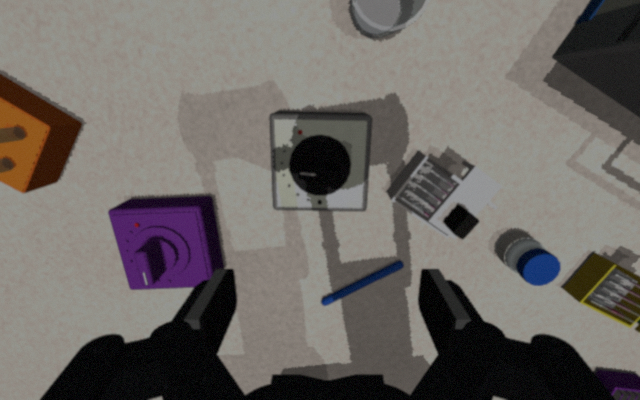

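View pics/t1.png

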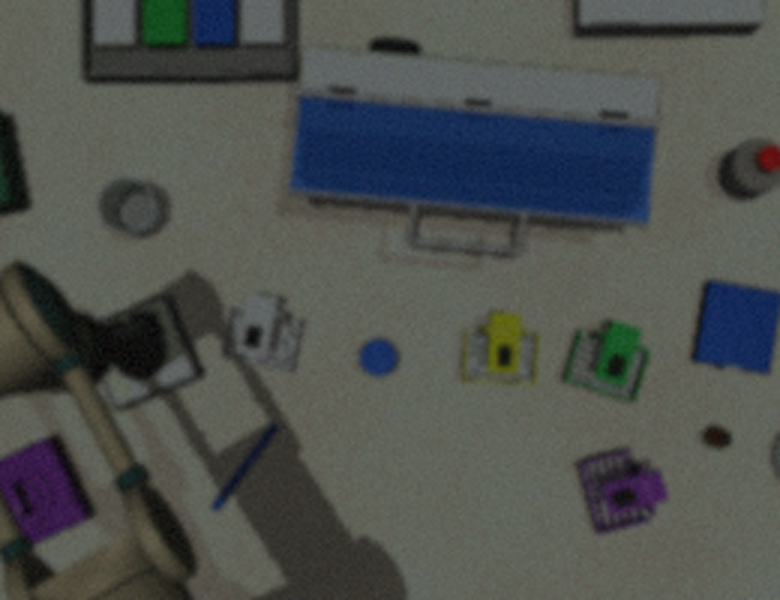

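Run:
```python
from h import *
s,im=ld('w1')
c=im[95:225,250:490];cv2.imwrite('pics/w1z.png',np.clip(cv2.resize(c,None,fx=3.3,fy=3.3,interpolation=cv2.INTER_CUBIC)*2.2,0,255).astype('uint8'))
```

```text
(no output)
```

View pics/w1z.png

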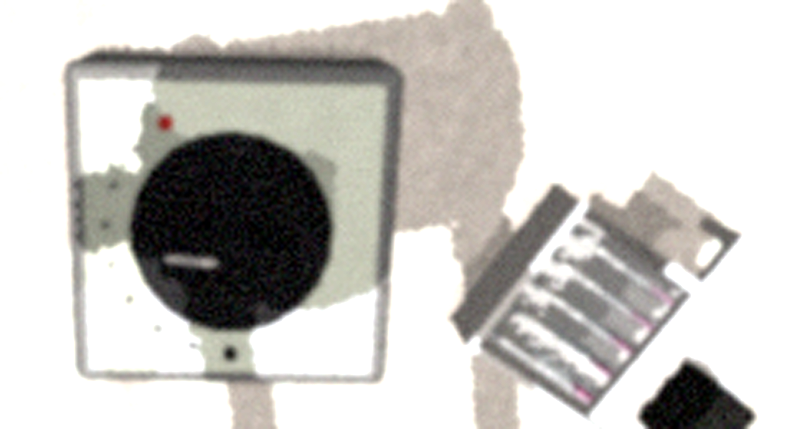

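Run:
```python
from h import *
s,im=ld('w1');np.set_printoptions(precision=4,suppress=True)
m=(im.max(2)<22).astype('uint8')[100:210,270:372];n,l,st,c=cv2.connectedComponentsWithStats(m)
i=1+st[1:,4].argmax();ys,xs=np.where(l==i);(cx,cy),r=cv2.minEnclosingCircle(np.c_[xs,ys].astype('float32'));print(cx+270,cy+100,r,st[i],c[i]+[270,100])
print(onz('wrist',[[cx+270,cy+100]],.057,s),onz('wrist',[[320,164.7]],.057,s))
P=onz('wrist',[[300,174.4],[315.8,174.4]],.089,s);print(P,'dots',D:=onz('wrist',[[250+230/3.3,95+353/3.3],[250+165/3.3,95+123/3.3]],.045,s))
```

```text
319.58296966552734 164.63536834716797 29.70022201538086 [  20   36   60   58 2513] [320.6068 163.4186]
[[0.4506 0.3589 0.057 ]] [[0.4507 0.3584 0.057 ]]
[[0.4408 0.3748 0.089 ]
 [0.4468 0.3605 0.089 ]] dots [[0.4078 0.3412 0.045 ]
 [0.4724 0.391  0.045 ]]
```

Call:
drive_tool --targets '[0,0,0,12,-8,0,0.6,0,0,-10,0,0,0,0.6,0,0,-10,0,0,0,0.6,0,0,-10,0,0,0,0.6,0,0,-10,0,0,0,0.6,0,0,-10,0,0,0,0.6,0,0,-10,0,0,0,0.6,0,0,-10,0,0,0,0.6,0,0,-10,0,0,0,0.6,0,0,-10,0,0,0,0.6,0,0,0,0,0,35,0.6,0,0,0,0,0,35,0.6]'

```text
clock: 3.75
position: [0.4507, 0.3543, 0.163]
ee_rot: [0.001, 0.554, 0.832, 0.001]
contact_force: [-0.3, 0.7, -0.3]
width: 0.0511
```

Call:
drive_tool --targets '[0,0,0,0,0,0,0.6]'

```text
clock: 3.88
position: [0.4483, 0.353, 0.1607]
ee_rot: [-0.001, 0.554, 0.832, -0.003]
contact_force: [-0.8, -0.6, 0.1]
width: 0.0511
```

Run:
```python
from h import *
im,s=snap('wrist','w2');print(s['position'],s['ee_rot'])
cv2.imwrite('pics/w2.png',np.clip(im*1.8,0,255).astype('uint8'))
```

```text
[0.44827472 0.3529741  0.16067302] [-0.00115789  0.55415364  0.83240963 -0.00257019]
```

View pics/w2.png

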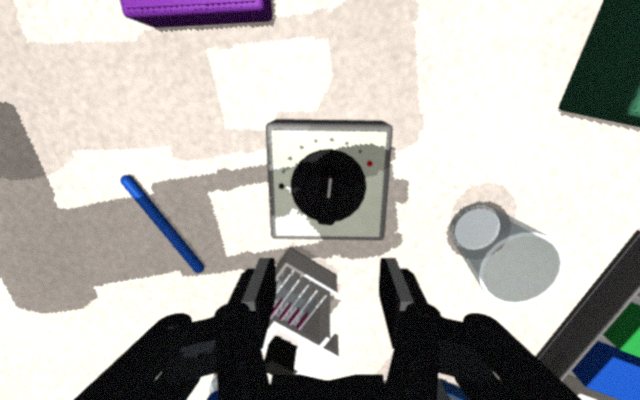

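Run:
```python
from h import *
s,im=ld('w2');np.set_printoptions(precision=4,suppress=True)
print(onz('wrist',[[328.5,185.5]],.057,s),'ptr',onz('wrist',[[330,179],[329,197]],.089,s))
print('bl,red',onz('wrist',[[282,186],[370,163]],.045,s))
# corners of top
print(onz('wrist',[[270,127],[390,127],[384,238],[274,238]],.045,s))
print(proj('wrist',[s['position'],[.4505,.3585,.089]],s))
```

```text
[[0.447  0.3611 0.057 ]] ptr [[0.4426 0.3747 0.089 ]
 [0.4474 0.3612 0.089 ]]
bl,red [[0.4096 0.3412 0.045 ]
 [0.4742 0.3912 0.045 ]]
[[0.3822 0.3864 0.045 ]
 [0.4766 0.4259 0.045 ]
 [0.5176 0.3303 0.045 ]
 [0.4203 0.2894 0.045 ]]
[[324.933  248.7618]
 [331.3141 201.4585]]
```

Call:
drive_tool --targets '[0,0,0,5,3,30,0.6,0,0,0,0,0,35,0.6,0,0,0,0,0,30,0.6,0,0,0,0,0,0,0.6,0,0,0,0,0,0,0,0,0,0,0,0,0,0,0,0,0,0,0,0,0,0,0,0,0,0,0,0]' --grip_force 40

```text
clock: 4.92
position: [0.4507, 0.3608, 0.0683]
ee_rot: [0.0, 0.553, 0.833, 0.0]
contact_force: [-0.6, -0.3, 0.5]
width: -0.0004
```

Run:
```python
from h import *
im,s=snap('wrist','w3');print(s['position'],s['ee_rot'],s['width'])
cv2.imwrite('pics/w3.png',np.clip(im*1.8,0,255).astype('uint8'))
im,s=snap('scene','s3',(260,90,420,210),5)
```

```text
[0.45070415 0.36078552 0.06834924] [2.33583362e-04 5.53442155e-01 8.32887470e-01 4.34312968e-04] -0.0003820518499648903
```

View pics/w3.png

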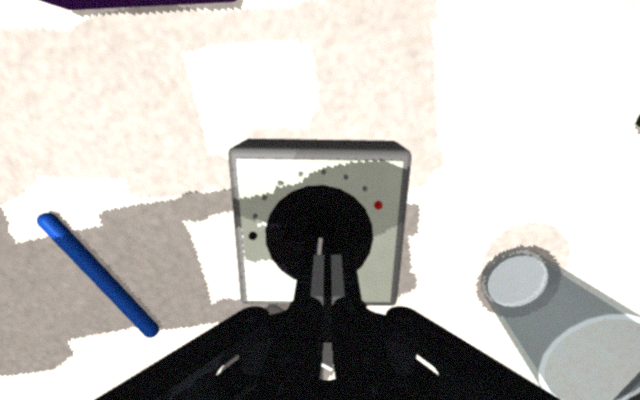

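View pics/s3.png

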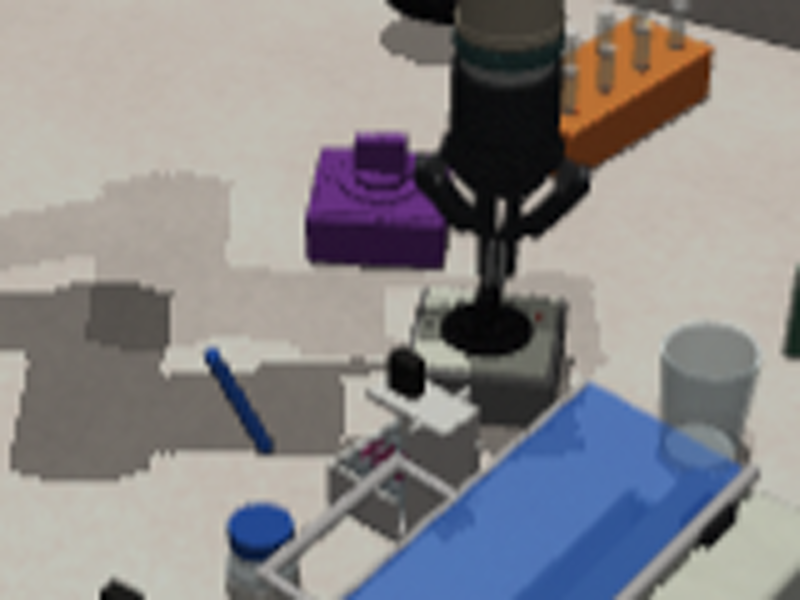

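Run:
```python
from h import *
s,im=ld('w3')
c=im[150:390,220:430];cv2.imwrite('pics/w3z.png',np.clip(cv2.resize(c,None,fx=2.5,fy=2.5,interpolation=cv2.INTER_CUBIC)*4.,0,255).astype('uint8'))
```

```text
(no output)
```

View pics/w3z.png

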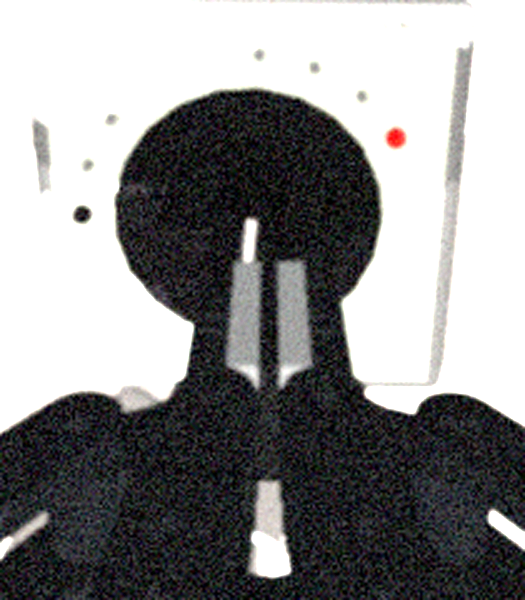

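Run:
```python
from h import *
s,im=ld('w3');np.set_printoptions(precision=4,suppress=True)
f=lambda x,y:[220+x/2.5,150+y/2.5]
print(onz('wrist',[f(248,208)],.057,s),'ptr',onz('wrist',[f(250,219),f(247,262)],.089,s),'dots',onz('wrist',[f(82,214),f(396,137)],.045,s))
for z in (.057,.07,.082,.089): print(z,onz('wrist',[f(250,219)],z,s))
s2,i2=ld('w2');print(s2['position'],s['position'],s['contact_force'],s['moment'])
```

```text
[[0.4457 0.3637 0.057 ]] ptr [[0.4421 0.3753 0.089 ]
 [0.4452 0.3662 0.089 ]] dots [[0.4088 0.3405 0.045 ]
 [0.4742 0.3906 0.045 ]]
0.057 [[0.4473 0.3612 0.057 ]]
0.07 [[0.4452 0.3669 0.07  ]]
0.082 [[0.4432 0.3722 0.082 ]]
0.089 [[0.4421 0.3753 0.089 ]]
[0.4483 0.353  0.1607] [0.4507 0.3608 0.0683] [-0.63   -0.3191  0.4711] [-0.029   0.0244 -0.0378]
```

Run:
```python
from h import *
s,im=ld('w3');p=s['position']
print((proj('scene',[p,[.4435,.3715,.089],[.4485,.359,.089],[.4485,.359,.057],[.456,.340,.089]])-[260,90])*5)
i,_=ld('s3');im=cv2.imread('pics/s3_raw.png')[130:175,340:385]
cv2.imwrite('pics/s3z.png',np.clip(cv2.resize(im,None,fx=13,fy=13,interpolation=cv2.INTER_CUBIC)*2.,0,255).astype('uint8'))
im=cv2.imread('pics/scene0.png')[130:175,340:385]
cv2.imwrite('pics/s3y.png',np.clip(cv2.resize(im,None,fx=13,fy=13,interpolation=cv2.INTER_CUBIC)*2.,0,255).astype('uint8'))
```

```text
[[489.29789796 304.88142345]
 [488.92264159 271.09715953]
 [486.64682125 281.52634729]
 [484.79095458 318.01093126]
 [483.00872571 297.5937398 ]]
```

View pics/s3z.png

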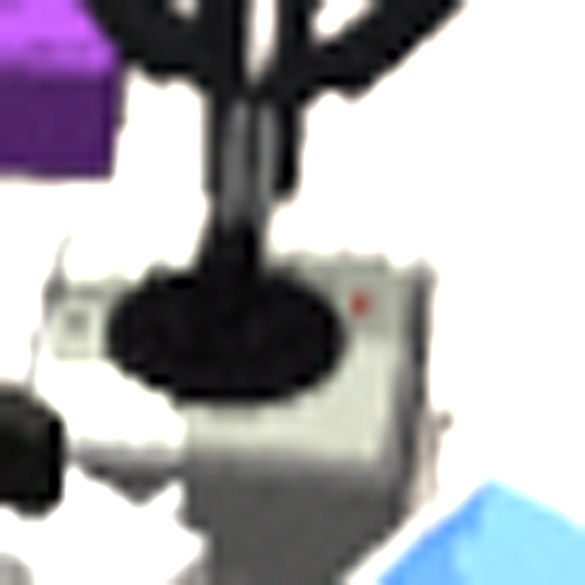

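View pics/s3y.png

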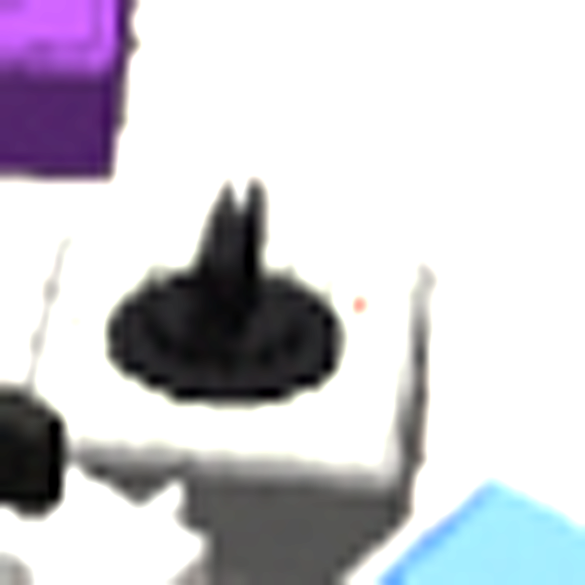

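Call:
drive_tool --targets '[0,0,0,0,0,0,0.5,0,0,0,0,-3,0,0.5,0,0,0,0,0,0,0.5,0,0,0,0,0,4,0.5,0,0,0,0,0,4,0.5,0,0,0,0,0,0,0.5]' --grip_force 40

```text
clock: 5.78
position: [0.4474, 0.3592, 0.0591]
ee_rot: [-0.0, 0.553, 0.833, -0.001]
contact_force: [0.9, -0.1, 0.5]
width: 0.043
```

Call:
drive_tool --targets '[0,0,0,0,0,0,0,0,0,0,0,0,0,0,0,0,0,0,0,0,0,0,0,0,0,0,0,0]'

```text
clock: 6.28
position: [0.4461, 0.3585, 0.0599]
ee_rot: [-0.001, 0.553, 0.833, -0.002]
contact_force: [-3.5, -2.6, 5.7]
width: 0.0125
```

Call:
drive_tool --targets '[0,0,-10,0,0,0,0,0,0,-10,0,0,0,0,0,0,0,0,0,0,0]' --grip_force 60

```text
clock: 6.65
position: [0.4458, 0.3582, 0.0599]
ee_rot: [-0.001, 0.4, 0.917, -0.002]
contact_force: [-5.2, -3.0, 5.5]
width: 0.0116
```

Run:
```python
from h import *
im,s=snap('wrist','w4');print(s['position'],s['ee_rot'],s['width'],s['contact_force'],s['moment'])
c=im[150:390,220:430];cv2.imwrite('pics/w4z.png',np.clip(cv2.resize(c,None,fx=2.5,fy=2.5,interpolation=cv2.INTER_CUBIC)*4.,0,255).astype('uint8'))
```

```text
[0.44578194 0.35823961 0.05993332] [-0.00107859  0.39986137  0.91657325 -0.00178869] 0.011579422821635479 [-5.18988804 -2.98627505  5.52655475] [-0.63232493  0.92670698  0.01328613]
```

View pics/w4z.png

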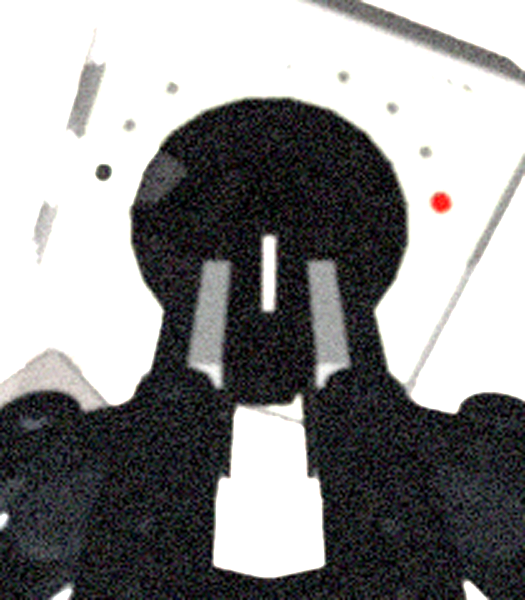

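Call:
drive_tool --targets '[0,0,-10,0,0,0,0,0,0,-10,0,0,0,0,0,0,-10,0,0,0,0,0,0,-10,0,0,0,0,0,0,-10,0,0,0,0,0,0,-10,0,0,0,0,0,0,-8,0,0,0,0,0,0,-2,0,0,0,0,0,0,0,0,0,0,0]'

```text
clock: 7.82
position: [0.4456, 0.3571, 0.0599]
ee_rot: [-0.002, -0.198, 0.98, -0.002]
contact_force: [-6.0, -6.2, 7.8]
width: 0.0115
```

Run:
```python
from h import *
im,s=snap('wrist','w5');print(s['position'],s['ee_rot'],s['width'],s['contact_force'],s['moment'])
c=im[150:390,220:430];cv2.imwrite('pics/w5z.png',np.clip(cv2.resize(c,None,fx=2.5,fy=2.5,interpolation=cv2.INTER_CUBIC)*4.,0,255).astype('uint8'))
```

```text
[0.44555015 0.35707242 0.05991289] [-0.00237681 -0.19805066  0.98018714 -0.00185962] 0.01153097889243942 [-5.98272994 -6.21890192  7.78545639] [-1.0993672   0.90982444  0.03757172]
```

View pics/w5z.png

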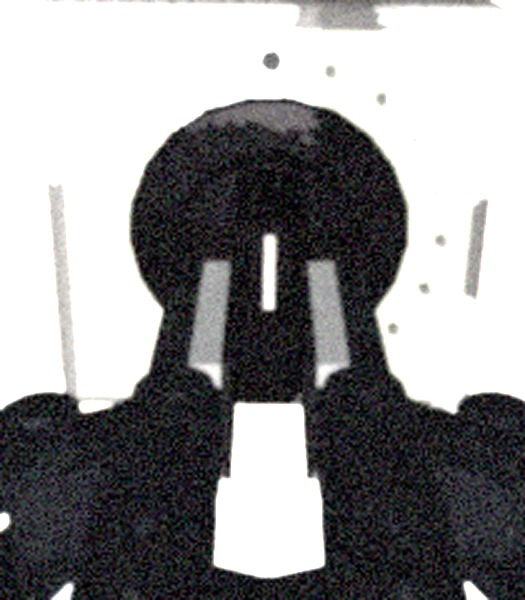

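Call:
drive_tool --targets '[0,0,-4,0,0,0,0,0,0,-4,0,0,0,0,0,0,0,0,0,0,0]'

```text
clock: 8.25
position: [0.4455, 0.3572, 0.0599]
ee_rot: [-0.003, -0.263, 0.965, -0.001]
contact_force: [-5.1, -7.1, 8.2]
width: 0.012
```

Run:
```python
from h import *
im,s=snap('wrist','w6');print(s['position'],s['ee_rot'],s['width'],s['contact_force'],s['moment'],s['effort'])
c=im[150:390,220:430];cv2.imwrite('pics/w6z.png',np.clip(cv2.resize(c,None,fx=2.5,fy=2.5,interpolation=cv2.INTER_CUBIC)*4.,0,255).astype('uint8'))
```

```text
[0.44554692 0.35715213 0.05994997] [-0.00270261 -0.2630017   0.96479103 -0.00103424] 0.011967461261819485 [-5.05949985 -7.11903693  8.15848499] [-1.27162073  0.79157883 -1.66898305] [  2.97796324 -40.11902332 -22.59956181   0.15707857  -2.812116
  -1.78762715]
```

View pics/w6z.png

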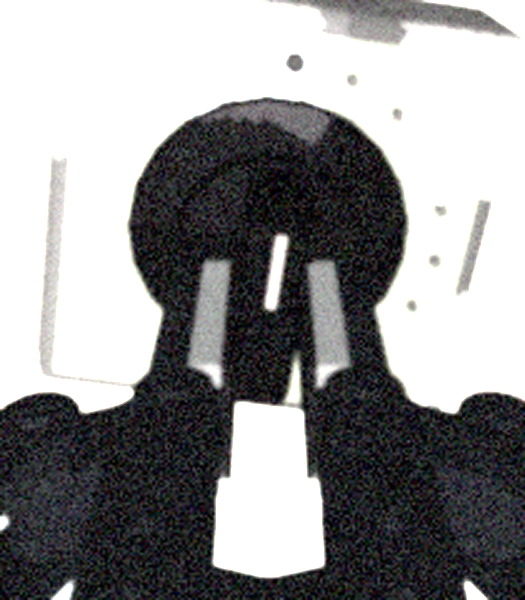

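Call:
drive_tool --targets '[0,0,0,0,0,0,0.6,0,0,0,0,0,0,0.6,0,0,0,0,0,0,0.6,0,0,0,0,0,-20,0.6,0,0,0,0,0,-50,0.6,0,0,0,0,0,-60,0.6,0,0,0,0,0,-60,0.6,0,0,0,0,0,-60,0.6]'

```text
clock: 9.3
position: [0.4478, 0.3598, 0.3119]
ee_rot: [0.001, -0.266, 0.964, 0.0]
contact_force: [0.4, 0.4, -0.2]
width: 0.0512
```

Call:
drive_tool --targets '[0,0,10.5,0,0,0,0.6,0,0,10.5,0,0,0,0.6,0,0,10.5,0,0,0,0.6,0,0,10.5,0,0,0,0.6,0,0,10.5,0,0,0,0.6,0,0,10.5,0,0,0,0.6,0,0,10.5,0,0,0,0.6,0,0,10.5,0,0,0,0.6,0,0,10.5,0,0,0,0.6,0,0,10.5,0,0,0,0.6,0,0,10.5,0,0,0,0.6,0,0,10.5,0,0,0,0.6]'

```text
clock: 10.8
position: [0.4479, 0.3598, 0.3097]
ee_rot: [0.0, 0.74, 0.672, 0.0]
contact_force: [-0.2, -0.2, 0.5]
width: 0.051
```

Call:
drive_tool --targets '[0,0,0,-54,16,0,0.6,0,0,0,-54,16,0,0.6,0,0,0,-54,16,0,0.6,0,0,0,-54,16,0,0.6,0,0,0,-54,16,0,0.6,0,0,0,-54,16,0,0.6,0,0,0,-54,16,0,0.6,0,0,0,0,0,0,0.6]'

```text
clock: 11.8
position: [0.5259, -0.0308, 0.3094]
ee_rot: [0.001, 0.74, 0.672, -0.0]
contact_force: [0.6, 0.9, -0.6]
width: 0.051
```

Run:
```python
from h import *
im,s=snap('wrist','w7');print(s['clock'],s['position'],s['ee_rot'],s['width'],s['contact_force'],s['qpos'])
cv2.imwrite('pics/w7.png',np.clip(im*1.7,0,255).astype('uint8'))
im,s=snap('top','t7');c=im[150:240,210:300];cv2.imwrite('pics/t7z.png',np.clip(cv2.resize(c,None,fx=5,fy=5,interpolation=cv2.INTER_CUBIC)*1.7,0,255).astype('uint8'))
```

```text
11.8 [ 0.52590561 -0.03084335  0.30935652] [ 6.84164600e-04  7.40323218e-01  6.72250631e-01 -3.92207127e-04] 0.05103235868167886 [ 0.61261185  0.93954372 -0.6099289 ] [-1.89627905e-01  1.61376077e-01  1.41313140e+00 -1.44880602e-03
  1.56646178e+00 -9.33156561e-02]
```

View pics/w7.png

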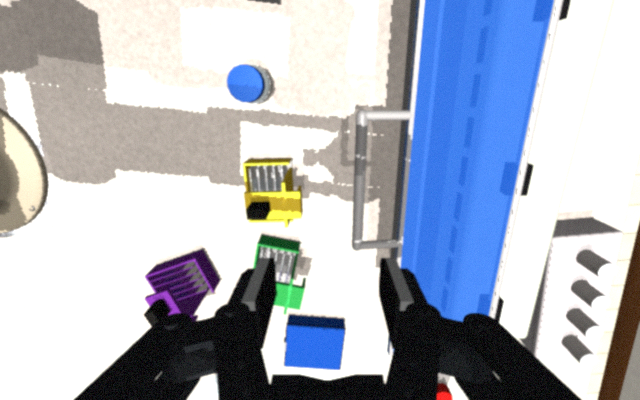

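View pics/t7z.png

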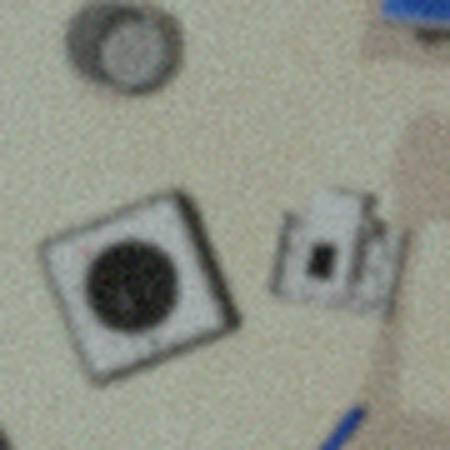

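Run:
```python
from h import *
s,im=ld('w7');np.set_printoptions(precision=4,suppress=True)
B=onz('wrist',[[361,112],[357,244]],.175,s);print('bar',B,B.mean(0));d=B[0]-B[1];print(np.linalg.norm(d),np.degrees(np.arctan2(d[1],d[0]))-90)
P=onz('wrist',[[414.5,30],[405,230]],.178,s);d=P[0]-P[1];print('edge',P,np.degrees(np.arctan2(d[1],d[0]))-90)
print('grips y,g',onz('wrist',[[259,211]],.12,s),onz('wrist',[[249,82]],.065,s))
```

```text
bar [[ 0.564   0.034   0.175 ]
 [ 0.5518 -0.0964  0.175 ]] [ 0.5579 -0.0312  0.175 ]
0.13094057003228568 -5.351117711139096
edge [[ 0.6114  0.0944  0.178 ]
 [ 0.6007 -0.084   0.178 ]] -3.4303660137105823
grips y,g [[ 0.4432 -0.07    0.12  ]] [[0.4443 0.0736 0.065 ]]
```

Call:
drive_tool --targets '[0,0,0,3,32,20,0.6,0,0,0,0,0,50,0.6,0,0,0,0,0,50,0.6,0,0,0,0,0,38,0.6,0,0,0,0,0,0,0.6,0,0,0,0,0,0,0,0,0,0,0,0,0,0,0,0,0,0,0,0,0,0,0,0,0,0,0,0]' --grip_force 40

```text
clock: 13.02
position: [0.5537, -0.0262, 0.1526]
ee_rot: [-0.002, 0.739, 0.674, -0.002]
contact_force: [-7.1, 1.3, 2.2]
width: 0.008
```

Run:
```python
from h import *
im,s=snap('wrist','w8');print(s['clock'],s['position'],s['ee_rot'],s['width'],s['contact_force'])
cv2.imwrite('pics/w8.png',np.clip(im*1.7,0,255).astype('uint8'))
```

```text
13.025 [ 0.55370858 -0.02623648  0.15263293] [-0.00242296  0.73852688  0.67421732 -0.0017836 ] 0.008033402558578408 [-7.08862915  1.31450355  2.20531259]
```

View pics/w8.png

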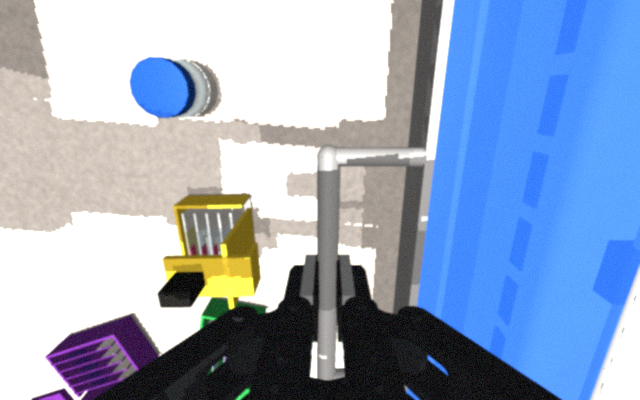

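Call:
drive_tool --targets '[0,0,0,0,1.4,-20.6,0,0,0,0,0,4.1,-20.3,0,0,0,0,0,6.8,-19.5,0,0,0,0,0,9.3,-18.5,0,0,0,0,0,11.7,-17.1,0,0,0,0,0,13.9,-15.4,0]'

```text
clock: 13.82
position: [0.6048, -0.0315, 0.2637]
ee_rot: [0.001, 0.739, 0.674, 0.0]
contact_force: [6.1, -1.0, -12.2]
width: 0.0079
```

Call:
drive_tool --targets '[0,0,0,0,15.8,-13.4,0,0,0,0,0,17.4,-11.2,0,0,0,0,0,18.8,-8.7,0,0,0,0,0,19.7,-6.2,0,0,0,0,0,20.4,-3.5,0,0,0,0,0,20.7,-0.7,0,0,0,0,0,0,0,0]'

```text
clock: 14.7
position: [0.7122, -0.0425, 0.307]
ee_rot: [-0.003, 0.739, 0.674, -0.004]
contact_force: [-10.7, -1.0, -1.0]
width: 0.0075
```

Run:
```python
from h import *
im,s=snap('wrist','w9');print(s['clock'],s['position'],s['ee_rot'],s['width'],s['contact_force'])
snap('scene','s9',(190,60,450,320),2.3)
```

```text
14.7 [ 0.71221246 -0.04252136  0.30699436] [-0.00320505  0.7389136   0.67377765 -0.00448392] 0.007507930940223909 [-10.65335258  -0.99861231  -0.96045733]
```

View pics/s9.png

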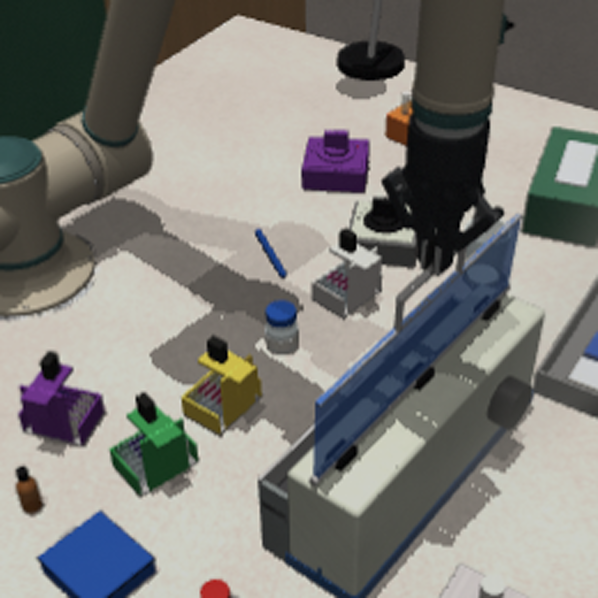

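Call:
drive_tool --targets '[0,0,0,0,4,0,0,0,0,0,0,3,0,0,0,0,0,0,0,0,0]'

```text
clock: 15.18
position: [0.7122, -0.0425, 0.3069]
ee_rot: [-0.008, 0.739, 0.674, -0.009]
contact_force: [-23.2, -1.9, 0.6]
width: 0.0079
```

Call:
drive_tool --targets '[0,0,0,0,-6,0,0,0,0,0,0,0,0,0.5,0,0,0,0,0,0,0.5,0,0,0,0,0,0,0.5,0,0,0,0,0,-40,0.5,0,0,0,0,0,-40,0.5,0,0,0,0,-60,0,0.5,0,0,0,0,-60,0,0.5,0,0,0,0,-60,0,0.5,0,0,0,0,0,0,0.5]'

```text
clock: 16.42
position: [0.5339, -0.0244, 0.3887]
ee_rot: [0.0, 0.738, 0.674, 0.0]
contact_force: [0.9, 0.4, -0.6]
width: 0.0426
```

Run:
```python
from h import *
im,s=snap('wrist','w10');print(s['clock'],s['position'],s['ee_rot'],s['width'],s['contact_force'])
cv2.imwrite('pics/w10.png',np.clip(im*1.7,0,255).astype('uint8'))
im,s=snap('top','t10',(190,90,450,290),3)
cv2.imwrite('pics/t10.png',np.clip(im*1.7,0,255).astype('uint8'))
```

```text
16.425 [ 0.53387609 -0.02440073  0.38866401] [2.90001303e-04 7.38417120e-01 6.74344145e-01 2.13647027e-04] 0.04264654504921497 [ 0.93160427  0.37445395 -0.62978096]
```

View pics/w10.png

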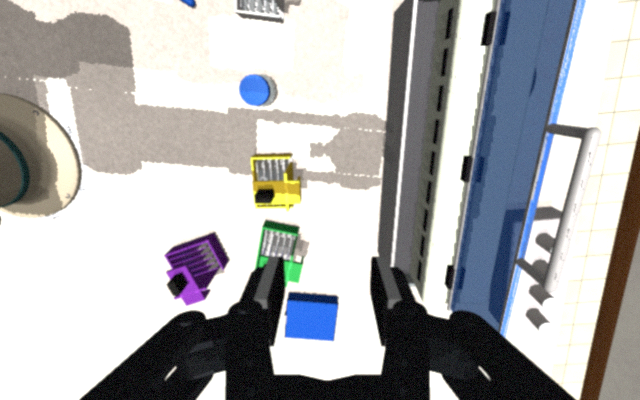

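View pics/t10.png

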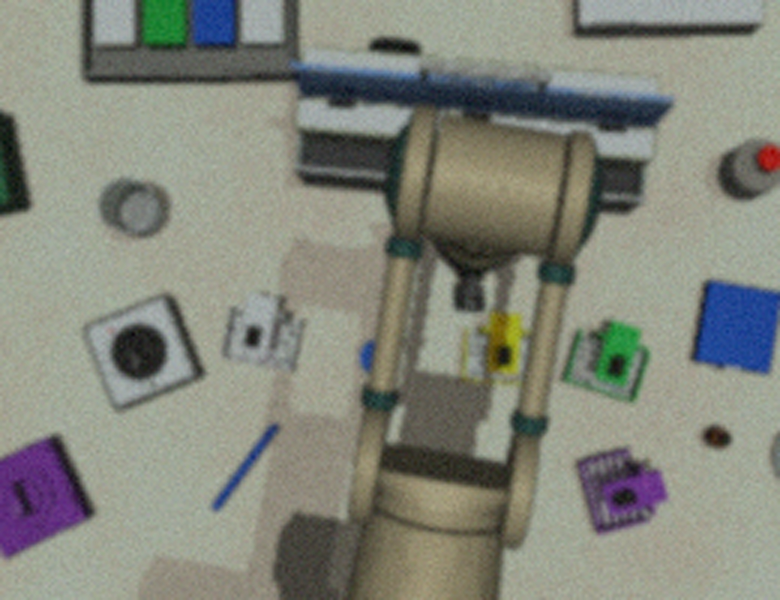

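Run:
```python
from h import *
s,im=ld('w10')
c=im[0:290,360:470];cv2.imwrite('pics/w10z.png',np.clip(cv2.resize(c,None,fx=4,fy=2,interpolation=cv2.INTER_CUBIC)*2.5,0,255).astype('uint8'))
c=im[130:300,230:330];cv2.imwrite('pics/w10y.png',np.clip(cv2.resize(c,None,fx=3.5,fy=3.5,interpolation=cv2.INTER_CUBIC)*1.3,0,255).astype('uint8'))
# predicted lip front/back edges in this view from dryer guess
o=np.array([.6333,-.039]);a=np.radians(-5.55);X=np.array([np.cos(a),np.sin(a)]);Y=np.array([-np.sin(a),np.cos(a)])
for dx,z in((-2.5,.125),(2.5,.125)):
    print((proj('wrist',[[*(o+X*dx/1000+Y*y),z] for y in (-.05,.05,.15)],s)))
```

```text
[[395.56575512 198.3879574 ]
 [401.41190079 125.24097402]
 [408.33905071  39.41172856]]
[[399.13229194 198.40574869]
 [405.2598141  125.26006528]
 [412.52071993  39.43175001]]
```

View pics/w10z.png

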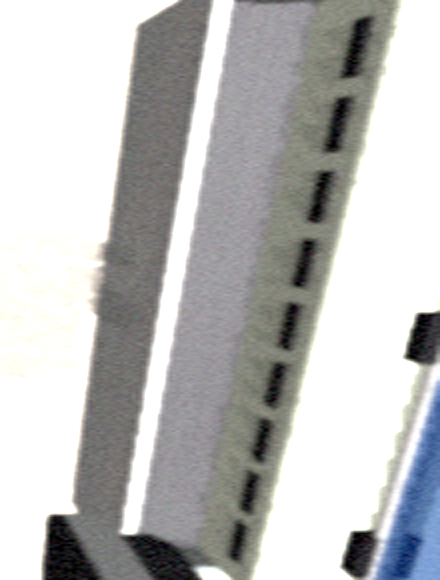

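View pics/w10y.png

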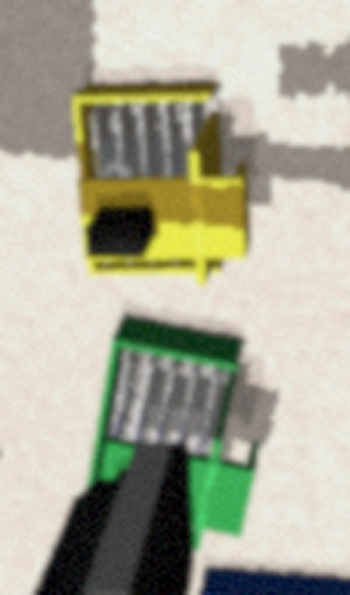

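Call:
drive_tool --targets '[0,0,0,-46,-22,0,0.5,0,0,0,-46,-22,0,0.5,0,0,0,-46,-22,0,0.5,0,0,0,-46,-22,0,0.5]'

```text
clock: 17.02
position: [0.435, -0.2031, 0.3868]
ee_rot: [0.001, 0.738, 0.674, 0.0]
contact_force: [0.6, -1.2, -0.1]
width: 0.0427
```

Call:
drive_tool --targets '[0,0,10.3,0,0,14,0.5,0,0,10.3,0,0,14,0.5,0,0,10.3,0,0,14,0.5,0,0,10.3,0,0,14,0.5,0,0,10.3,0,0,14,0.5,0,0,10.3,0,0,14,0.5,0,0,10.3,0,0,14,0.5,0,0,10.3,0,0,14,0.5,0,0,10.3,0,0,14,0.5,0,0,10.3,0,0,14,0.5,0,0,0,0,0,0,0.5]'

```text
clock: 18.4
position: [0.4349, -0.2012, 0.2457]
ee_rot: [-0.0, 0.988, -0.157, -0.001]
contact_force: [-0.3, -0.4, 0.8]
width: 0.0425
```

Run:
```python
from h import *
im,s=snap('wrist','w11');print(s['clock'],s['position'],s['ee_rot'],s['width'],s['contact_force'],s['qpos'])
cv2.imwrite('pics/w11.png',np.clip(im*1.5,0,255).astype('uint8'))
```

```text
18.4 [ 0.43488833 -0.20122203  0.24574064] [-4.02807264e-04  9.87568883e-01 -1.57183960e-01 -8.61355206e-04] 0.042469927718350994 [-0.27777585 -0.38018843  0.80491243] [-5.78729486e-01  1.11026013e-01  1.62757489e+00  3.18883203e-05
  1.40489326e+00  1.30773872e+00]
```

View pics/w11.png

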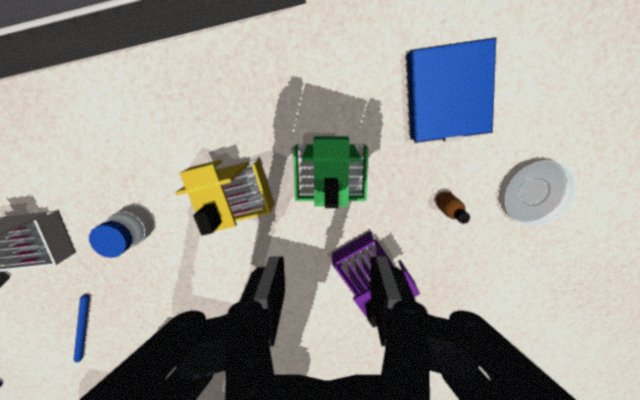

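Run:
```python
from h import *
s,im=ld('w11')
c=im[120:330,280:450];cv2.imwrite('pics/w11z.png',np.clip(cv2.resize(c,None,fx=3.5,fy=3.5,interpolation=cv2.INTER_CUBIC)*2.5,0,255).astype('uint8'))
```

```text
(no output)
```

View pics/w11z.png

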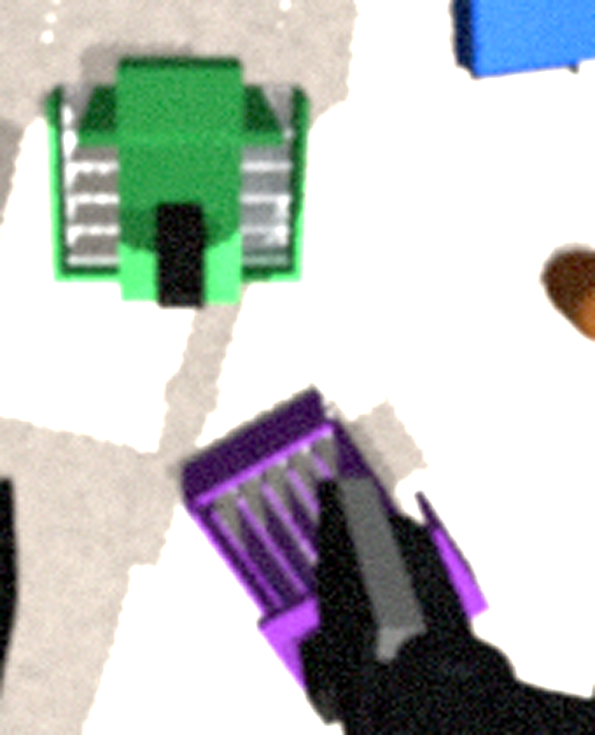

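Run:
```python
from h import *
np.set_printoptions(precision=4,suppress=True)
s,im=ld('w11');rot,p=pose(s)
a=onz('wrist',[[329.1,207.1]],.12,s)[0];b=onz('wrist',[[329.1,178]],.09,s)[0]
print(a,b,(a+b)/2, 'tool rel',rot.inv().apply(a-p)*1e3,rot.inv().apply(b-p)*1e3)
# arm back end row 300 z .09 and arm front row 58
f=lambda x,y:[280+x/3.5-2.6,120+y/3.5]
for q,z in ((f(181,298),.09),(f(181,60),.09),(f(178,280),.036)): print(rot.inv().apply(onz('wrist',[q],z,s)[0]-p)*1e3)
```

```text
[ 0.4168 -0.1964  0.12  ] [ 0.4367 -0.203   0.09  ] [ 0.4268 -0.1997  0.105 ] tool rel [-18.4264   1.0684 125.774 ] [  2.6035   1.1948 155.7355]
[-26.9477   1.2589 155.7895]
[ 44.0164   1.1397 155.6599]
[-39.1781   0.5196 209.8124]
```

Call:
drive_tool --targets '[0,0,0,-7,1,45,0.5,0,0,0,0,0,50,0.5,0,0,0,0,0,40,0.5,0,0,0,0,0,20,0.5,0,0,0,0,0,0,0.5,0,0,0,0,0,0,0.5]'

```text
clock: 19.2
position: [0.4284, -0.2003, 0.0931]
ee_rot: [0.001, 0.987, -0.158, 0.001]
contact_force: [0.6, -0.3, 0.2]
width: 0.0428
```

Run:
```python
from h import *
im,s=snap('wrist','w12');print(s['clock'],s['position'],s['ee_rot'],s['width'],s['contact_force'])
cv2.imwrite('pics/w12.png',np.clip(im*1.5,0,255).astype('uint8'))
```

```text
19.2 [ 0.42835515 -0.20033084  0.09309145] [ 5.87060713e-04  9.87486885e-01 -1.57695064e-01  1.25429080e-03] 0.04283583952978602 [ 0.63282564 -0.33372286  0.15933182]
```

View pics/w12.png

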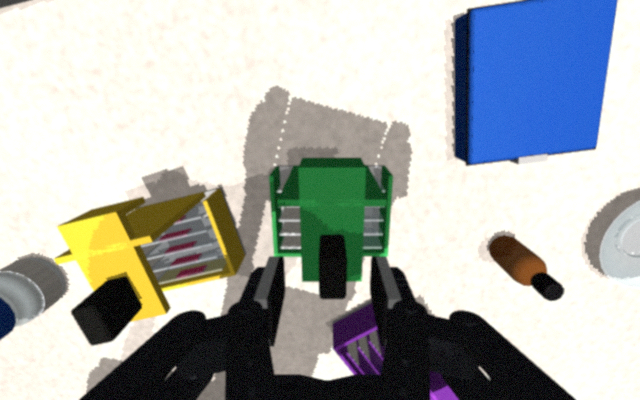

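Run:
```python
from h import *
np.set_printoptions(precision=4,suppress=True)
s,im=ld('w12');rot,p=pose(s)
for q,z in (([330,298],.12),([330,235],.09),([330,283],.09),([330,160],.09),([330,256],.036)): print(q,rot.inv().apply(onz('wrist',[q],z,s)[0]-p)*1e3)
```

```text
[330, 298] [-12.7982   0.6916 -26.9422]
[330, 235] [8.3831 0.8791 3.1145]
[330, 283] [-23.3825   0.9591   3.0299]
[330, 160] [51.8268  0.7688  3.23  ]
[330, 256] [-34.0863   1.4194  57.002 ]
```

Call:
drive_tool --targets '[0,0,0,-1,0,5,0.5,0,0,0,0,0,0,0,0,0,0,0,0,0,0,0,0,0,0,0,0,0,0,0,0,0,0,0,0,0,0,0,0,0,0,0]' --grip_force 60

```text
clock: 20.0
position: [0.426, -0.1993, 0.0871]
ee_rot: [0.0, 0.987, -0.158, 0.0]
contact_force: [-1.2, -0.8, 1.3]
width: 0.0122
```

Call:
drive_tool --targets '[0,0,0,0,0,-30,0,0,0,0,0,0,-40,0,0,0,-6.2,0,0,-30,0,0,0,-6.2,0,0,0,0,0,0,0,37,-16,0,0,0,0,0,37,-16,0,0,0,0,0,37,-16,0,0,0,0,0,37,-17,0,0,0,0,0,0,0,0,0,0,0,0,0,0,0,0]'

```text
clock: 21.25
position: [0.5786, -0.149, 0.186]
ee_rot: [-0.0, 0.999, -0.05, -0.001]
contact_force: [-0.3, 0.8, -0.5]
width: 0.0122
```

Run:
```python
from h import *
im,s=snap('wrist','w13');print(s['clock'],s['position'],s['ee_rot'],s['width'],s['contact_force'])
cv2.imwrite('pics/w13.png',np.clip(im*1.8,0,255).astype('uint8'))
im,s=snap('scene','s13',(210,160,450,330),3.3)
```

```text
21.25 [ 0.57864732 -0.14902615  0.18602478] [-2.33880600e-04  9.98725118e-01 -5.04617128e-02 -1.30400133e-03] 0.012240227392433772 [-0.33529244  0.81597024 -0.50582535]
```

View pics/w13.png

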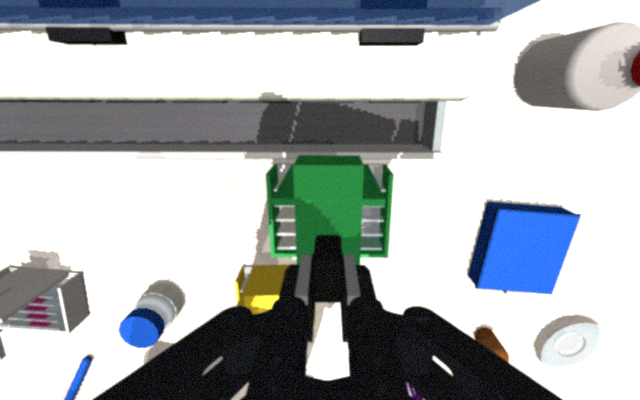

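View pics/s13.png

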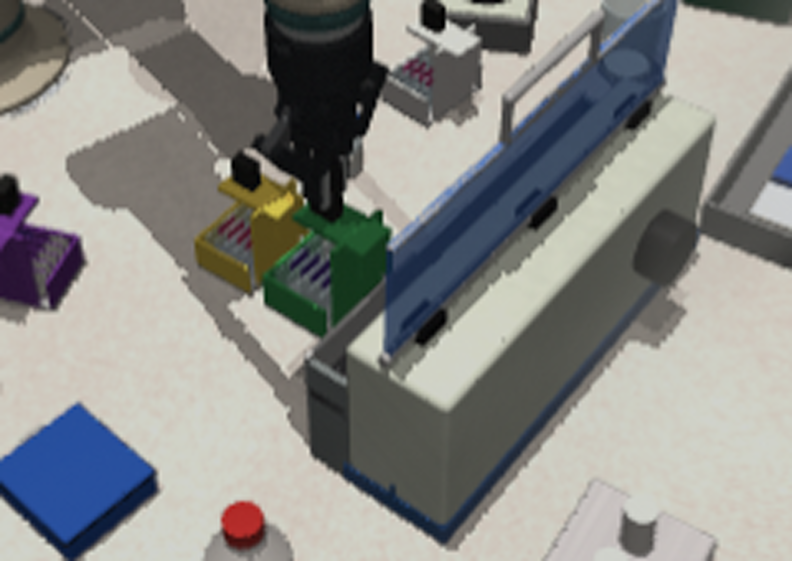

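Run:
```python
from h import *
s,im=ld('w13')
c=im[90:220,130:450];cv2.imwrite('pics/w13z.png',np.clip(cv2.resize(c,None,fx=2.5,fy=4,interpolation=cv2.INTER_CUBIC)*2.2,0,255).astype('uint8'))
```

```text
(no output)
```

View pics/w13z.png

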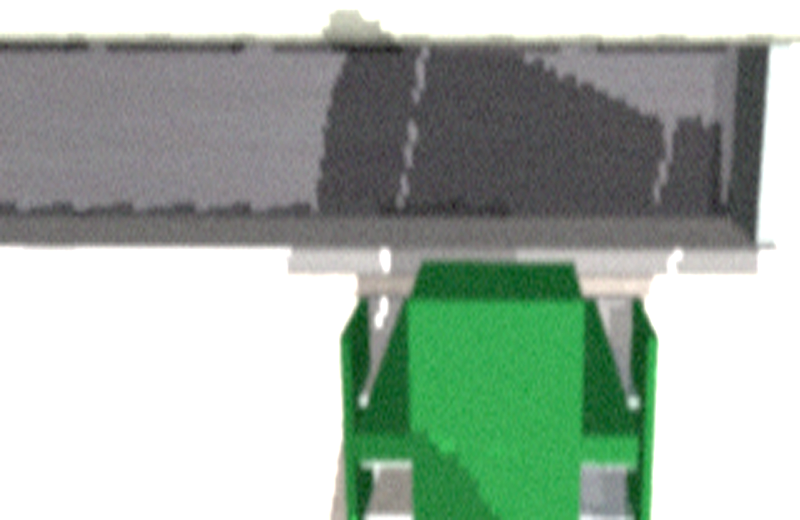

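Run:
```python
from h import *
np.set_printoptions(precision=4,suppress=True)
s,im=ld('w13');rot,p=pose(s);z0=p[2]-.0871
for n,q,z in (('lipback',[300,152],.125),('lipfront',[300,158],.125),('armfront',[327,165],z0+.09),('tipbot',[327,155.5],z0+.062),('lip right end',[430,153],.125),('bigL',[135,151],.125)): print(n,rot.inv().apply(onz('wrist',[q],z,s)[0]-p)*1e3,onz('wrist',[q],z,s)[0])
```

```text
lipback [ 46.1103 -19.6462  60.9104] [ 0.6263 -0.1341  0.125 ]
lipfront [ 41.8459 -19.7669  60.9216] [ 0.6221 -0.1335  0.125 ]
armfront [50.6248 -0.5788 -3.0329] [ 0.6291 -0.1536  0.1889]
tipbot [50.3131 -0.5956 24.9681] [ 0.6287 -0.1535  0.1609]
lip right end [45.3527 71.9736 60.8816] [ 0.6164 -0.2252  0.125 ]
bigL [  46.7497 -135.4922   60.9476] [ 0.6387 -0.0189  0.125 ]
```

Call:
drive_tool --targets '[0,0,0,4.5,0,0,0,0,0,0,0,0,0,0,0,0,0,0,0,15,0,0,0,0,0,0,15,0,0,0,0,0,0,15,0,0,0,0,0,0,10,0,0,0,0,0,0,0,0]'

```text
clock: 22.22
position: [0.5834, -0.1495, 0.1305]
ee_rot: [-0.0, 0.999, -0.051, -0.001]
contact_force: [0.6, -0.3, -1.2]
width: 0.0122
```

Run:
```python
from h import *
im,s=snap('wrist','w14');print(s['clock'],s['position'],s['ee_rot'],s['width'],s['contact_force'])
cv2.imwrite('pics/w14.png',np.clip(im*1.8,0,255).astype('uint8'))
```

```text
22.225 [ 0.58344656 -0.1495117   0.13053996] [-3.37680132e-04  9.98716894e-01 -5.06260919e-02 -1.20400130e-03] 0.012160357766841802 [ 0.58886726 -0.32925432 -1.2377142 ]
```

View pics/w14.png

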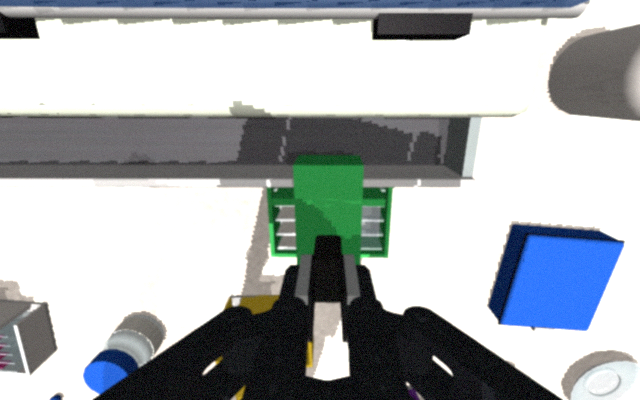

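Call:
drive_tool --targets '[0,0,0,0,0,3,0,0,0,0,0,0,0,0,0,0,0,0,0,0,0.25,0,0,0,0,0,0,0.5,0,0,0,0,0,0,0.5,0,0,0,0,0,0,0.5,0,0,0,0,0,-20,0.5,0,0,0,0,0,-50,0.5,0,0,0,0,0,-50,0.5,0,0,0,0,0,0,0.5]'

```text
clock: 23.52
position: [0.5867, -0.1507, 0.2539]
ee_rot: [0.002, 0.999, -0.051, 0.005]
contact_force: [0.0, -1.0, -0.6]
width: 0.0427
```

Run:
```python
from h import *
im,s=snap('wrist','w15');print(s['clock'],s['position'],s['ee_rot'],s['width'],s['contact_force'])
cv2.imwrite('pics/w15.png',np.clip(im*1.8,0,255).astype('uint8'))
im,s=snap('scene','s15',(170,130,450,330),2.8)
```

```text
23.525 [ 0.58674427 -0.15072163  0.25394982] [ 0.00159432  0.99870549 -0.05061248  0.00481499] 0.04274309108422826 [ 0.04402085 -0.96224084 -0.55289413]
```

View pics/w15.png

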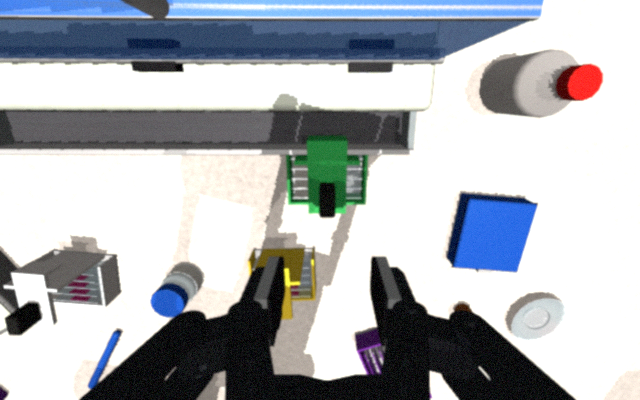

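View pics/s15.png

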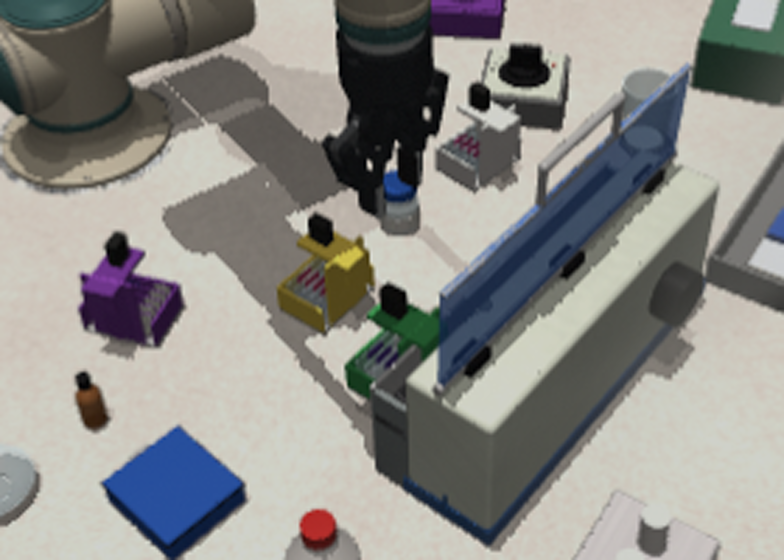

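Call:
drive_tool --targets '[0,0,0,-47,-22,0,0.5,0,0,0,-47,-22,0,0.5,0,0,0,-47,-22,0,0.5,0,0,0,0,0,0,0.5,0,0,0,0,0,0,0.5]'

```text
clock: 24.25
position: [0.4507, -0.07, 0.2482]
ee_rot: [0.0, 0.999, -0.051, -0.0]
contact_force: [1.1, -0.5, 0.0]
width: 0.0425
```

Run:
```python
from h import *
im,s=snap('wrist','w16');print(s['clock'],s['position'],s['ee_rot'],s['width'],s['contact_force'])
c=im[100:300,200:440];cv2.imwrite('pics/w16.png',np.clip(cv2.resize(c,None,fx=3.3,fy=3,interpolation=cv2.INTER_CUBIC)*1.8,0,255).astype('uint8'))
```

```text
24.25 [ 0.45067352 -0.06997458  0.24815578] [ 8.23492231e-05  9.98719672e-01 -5.05861406e-02 -2.30555977e-04] 0.042491079997955275 [ 1.08852711 -0.45533458  0.02710243]
```

View pics/w16.png

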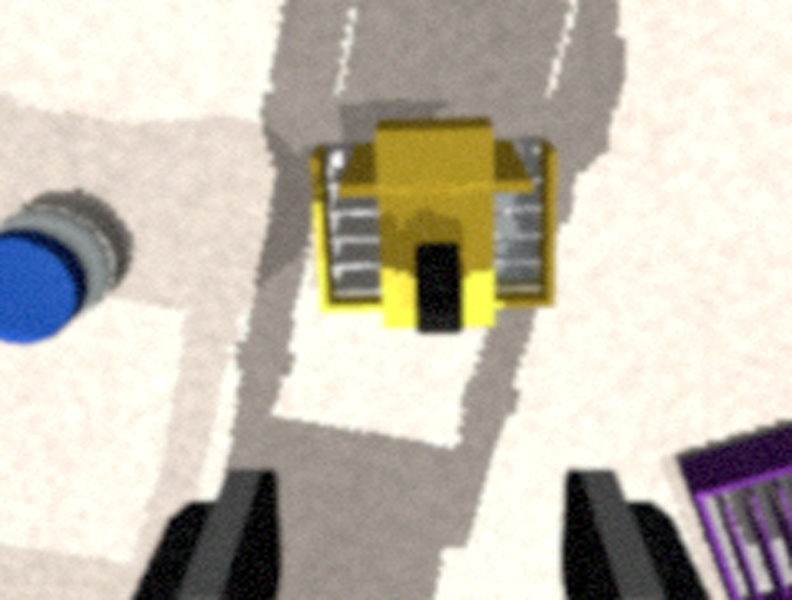

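```bash
cat > g.py <<'E'
from h import *
np.set_printoptions(precision=4,suppress=True)
def rel(tag,L):
    s,im=ld(tag);rot,p=pose(s)
    for n,q,z in L: print(n,rot.inv().apply(onz('wrist',[[q[0]-2.6,q[1]]],z,s)[0]-p)*1e3)
E
python3 - <<'E'
from g import *
f=lambda x,y:[200+x/3.3,100+y/3]
rel('w16',[('far -12',f(438,331),.12),('near +12',f(438,243),.09),('arm +50',f(436,124),.09),('back -32',f(438,307),.036)])
E
```

```text
far -12 [-22.4689   2.3472 128.1664]
near +12 [ -1.0784   2.5467 158.1568]
arm +50 [ 39.7244   1.8323 158.1382]
back -32 [-42.855    3.1223 212.1758]
```

Call:
drive_tool --targets '[0,0,0,-11,2.4,45,0.5,0,0,0,0,0,50,0.5,0,0,0,0,0,45,0.5,0,0,0,0,0,21,0.5,0,0,0,0,0,0,0.5,0,0,0,0,0,0,0,0,0,0,0,0,0,0,0,0,0,0,0,0,0,0,0,0,0,0,0,0,0,0,0,0,0,0,0]'

```text
clock: 25.55
position: [0.4406, -0.0718, 0.0889]
ee_rot: [0.001, 0.999, -0.051, 0.001]
contact_force: [1.4, -1.7, 4.7]
width: 0.0119
```

Run:
```python
from g import *
im,s=snap('wrist','w17');print(s['clock'],s['position'],s['ee_rot'],s['width'],s['contact_force'])
cv2.imwrite('pics/w17.png',np.clip(im*1.8,0,255).astype('uint8'))
```

```text
25.55 [ 0.4406 -0.0718  0.0889] [ 0.0007  0.9987 -0.0506  0.0015] 0.011919667659489411 [ 1.3622 -1.715   4.7482]
```

View pics/w17.png

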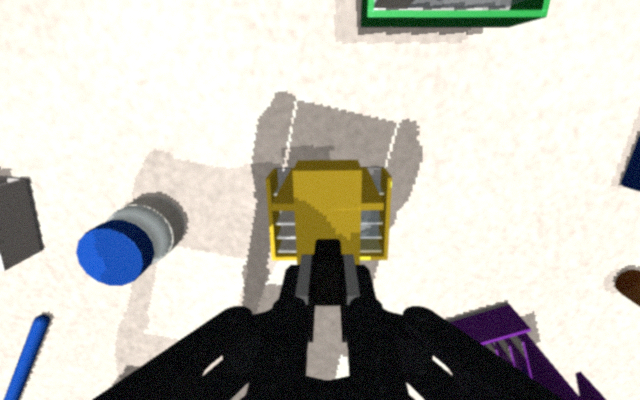

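Call:
drive_tool --targets '[0,0,0,0,0,-30,0,0,0,0,0,0,-40,0,0,0,0,0,0,-30,0,0,0,0,49,-17,0,0,0,0,0,49,-17,0,0,0,0,0,48,-17,0,0,0,0,0,0,0,0,0,0,0,0,0,0,0,0]'

```text
clock: 26.6
position: [0.588, -0.0347, 0.1864]
ee_rot: [-0.0, 0.999, -0.05, -0.002]
contact_force: [-0.2, 0.5, -2.4]
width: 0.0117
```

Run:
```python
from g import *
im,s=snap('wrist','w18');print(s['clock'],s['position'],s['ee_rot'],s['width'],s['contact_force'])
c=im[90:220,130:450];cv2.imwrite('pics/w18z.png',np.clip(cv2.resize(c,None,fx=2.5,fy=4,interpolation=cv2.INTER_CUBIC)*2.2,0,255).astype('uint8'))
```

```text
26.6 [ 0.588  -0.0347  0.1864] [-0.0003  0.9987 -0.0504 -0.0024] 0.011730754561911274 [-0.1761  0.5175 -2.4399]
```

View pics/w18z.png

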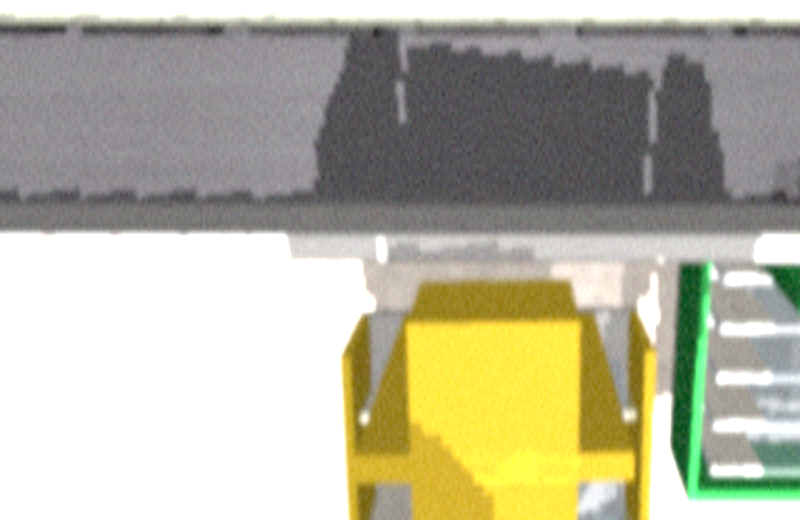

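Run:
```python
from g import *
z0=.1864-.0885
rel('w18',[('lip',[300,152.1],.125),('arm',[327,170.25],z0+.09),('tip',[327,160.75],z0+.062)])
```

```text
lip [ 45.9963 -21.5024  61.1496]
arm [47.5796 -1.9315 -1.7657]
tip [46.8961 -2.1637 26.238 ]
```

Call:
drive_tool --targets '[0,0,0,9.7,-6,0,0,0,0,0,0,0,0,0,0,0,0,0,0,15,0,0,0,0,0,0,15,0,0,0,0,0,0,15,0,0,0,0,0,0,9,0,0,0,0,0,0,0,0]'

```text
clock: 27.52
position: [0.5994, -0.0301, 0.1327]
ee_rot: [-0.0, 0.999, -0.051, -0.001]
contact_force: [0.6, -0.3, -2.4]
width: 0.0117
```

Run:
```python
from h import *
im,s=snap('wrist','w19');print(s['clock'],s['position'],s['ee_rot'],s['width'],s['contact_force'])
cv2.imwrite('pics/w19.png',np.clip(im*1.8,0,255).astype('uint8'))
```

```text
27.525 [ 0.59936562 -0.03012107  0.13268146] [-8.62833936e-05  9.98713549e-01 -5.06949900e-02 -1.12163329e-03] 0.011674546807928095 [ 0.60456568 -0.31866497 -2.37007168]
```

View pics/w19.png

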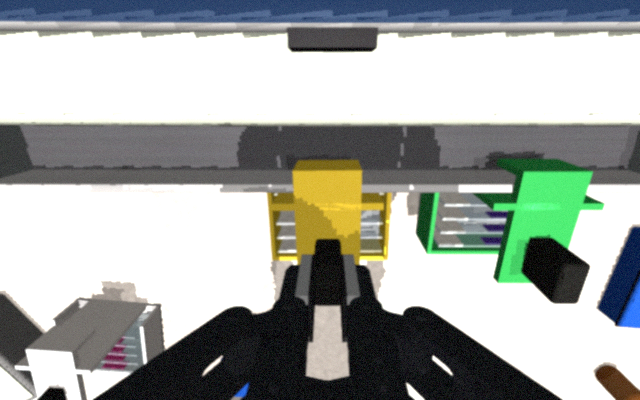

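Call:
drive_tool --targets '[0,0,0,0,0,4,0,0,0,0,0,0,0,0,0,0,0,0,0,0,0.25,0,0,0,0,0,0,0.5,0,0,0,0,0,0,0.5,0,0,0,0,0,0,0.5,0,0,0,0,0,-20,0.5,0,0,0,0,0,-50,0.5,0,0,0,0,0,-50,0.5,0,0,0,-40,0,0,0.5,0,0,0,-40,-20,0,0.5,0,0,0,0,0,0,0.5]'

```text
clock: 29.08
position: [0.5198, -0.0009, 0.2506]
ee_rot: [-0.0, 0.999, -0.05, -0.0]
contact_force: [0.3, -0.6, 1.0]
width: 0.0426
```

Run:
```python
from h import *
im,s=snap('wrist','w20');print(s['clock'],s['position'],s['ee_rot'],s['width'],s['contact_force'],s['qpos'])
cv2.imwrite('pics/w20.png',np.clip(im*1.8,0,255).astype('uint8'))
im,s=snap('scene','s20',(170,130,450,330),2.8)
```

```text
29.075 [ 0.519793   -0.00088257  0.25057213] [-2.44031374e-04  9.98748632e-01 -5.00102684e-02 -2.88105890e-04] 0.04261183422436466 [ 0.27519823 -0.60928696  1.03670762] [-1.35940489e-01  1.70987131e-01  1.54268541e+00  4.41279452e-04
  1.42853609e+00  1.53485542e+00]
```

View pics/w20.png

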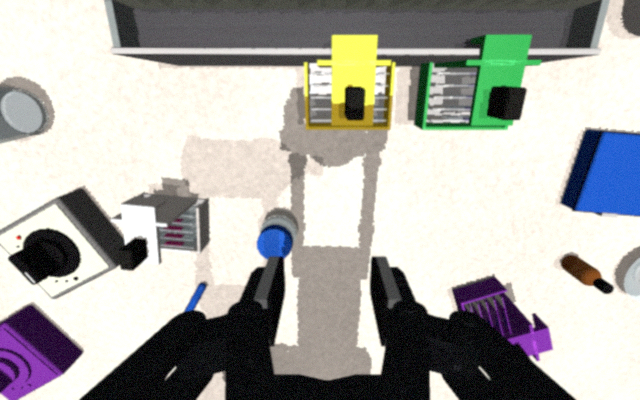

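View pics/s20.png

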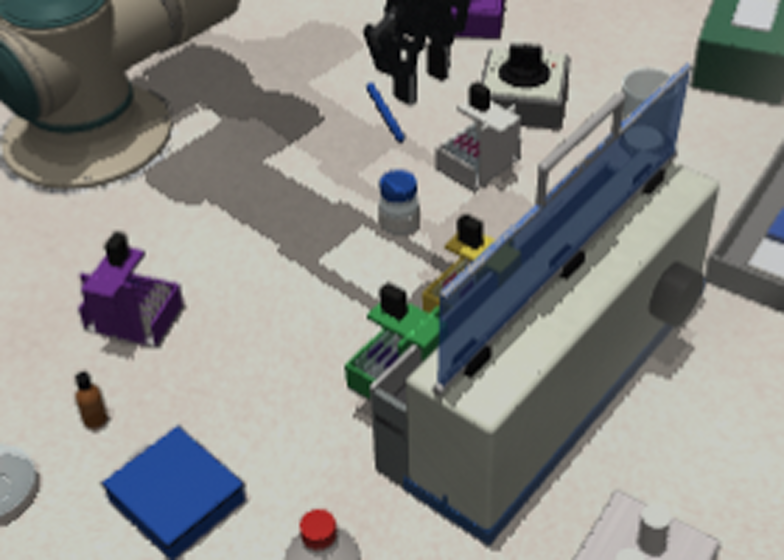

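Run:
```python
from g import *
s,im=ld('w20')
print(onz('wrist',[[129,255]],.12,s),onz('wrist',[[139,195]],.09,s))
```

```text
[[0.4683 0.2094 0.12  ]] [[0.5227 0.1997 0.09  ]]
```

Call:
drive_tool --targets '[0,0,0,-16,-50,0,0.5,0,0,0,-16,-50,0,0.5,0,0,0,-16,-50,0,0.5,0,0,0,-16,-50,0,0.5,0,0,6,0,0,0,0.5,0,0,0,0,0,0,0.5,0,0,0,0,0,0,0.5]'

```text
clock: 30.05
position: [0.4799, 0.2028, 0.2496]
ee_rot: [0.0, 0.995, -0.103, 0.0]
contact_force: [1.6, -0.8, -0.4]
width: 0.043
```

Run:
```python
from h import *
im,s=snap('wrist','w21');print(s['clock'],s['position'],s['ee_rot'],s['width'],s['contact_force'])
c=im[100:300,200:440];cv2.imwrite('pics/w21.png',np.clip(cv2.resize(c,None,fx=3.3,fy=3,interpolation=cv2.INTER_CUBIC)*1.6,0,255).astype('uint8'))
```

```text
30.05 [0.47989698 0.20276636 0.24963721] [ 1.90485332e-04  9.94718594e-01 -1.02639576e-01  2.03508387e-05] 0.0429902484250669 [ 1.63130719 -0.78413144 -0.37630886]
```

View pics/w21.png

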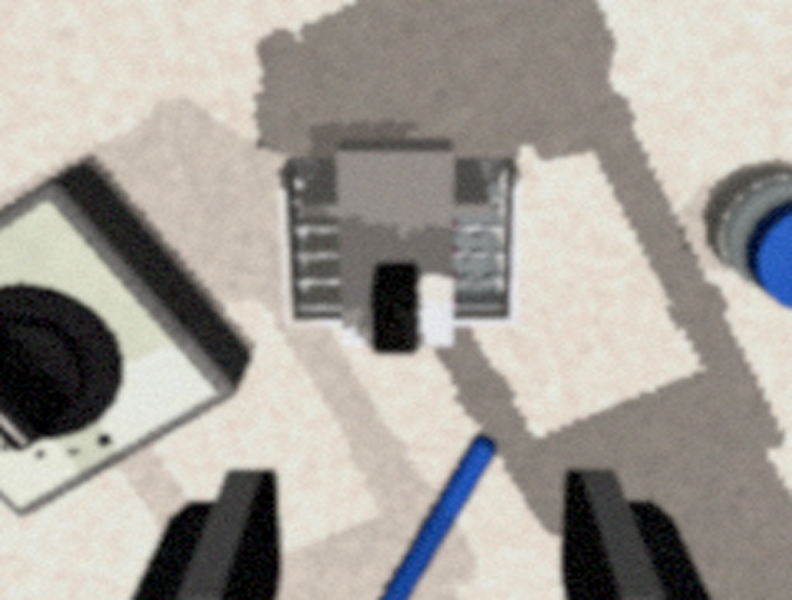

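Run:
```python
from g import *
f=lambda x,y:[200+x/3.3,100+y/3]
rel('w21',[('far -12',f(395,351),.12),('near +12',f(397,264),.09),('arm +50',f(395,149),.09),('back -32',f(400,320),.036)])
```

```text
far -12 [-30.0576 -10.5693 129.6309]
near +12 [ -9.1287 -10.6034 159.6325]
arm +50 [ 31.1157 -10.8135 159.6356]
back -32 [-49.133  -11.374  213.6291]
```

Call:
drive_tool --targets '[0,0,0,-18.5,-10.7,40,0.5,0,0,0,0,0,50,0.5,0,0,0,0,0,45,0.5,0,0,0,0,0,25,0.5,0,0,0,0,0,0,0.5,0,0,0,0,0,0,0,0,0,0,0,0,0,0,0,0,0,0,0,0,0,0,0,0,0,0,0,0,0,0,0,0,0,0,0]'

```text
clock: 31.35
position: [0.4644, 0.2172, 0.0915]
ee_rot: [0.0, 0.995, -0.103, 0.002]
contact_force: [-0.1, -3.8, 6.5]
width: 0.0116
```

Run:
```python
from g import *
im,s=snap('wrist','w22');print(s['clock'],s['position'],s['ee_rot'],s['width'],s['contact_force'])
cv2.imwrite('pics/w22.png',np.clip(im*1.8,0,255).astype('uint8'))
```

```text
31.35 [0.4644 0.2172 0.0915] [ 0.      0.9947 -0.1026  0.0017] 0.011577677184997005 [-0.1134 -3.7771  6.4966]
```

View pics/w22.png

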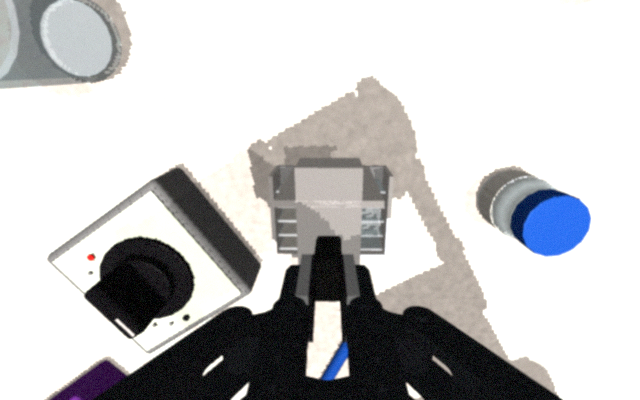

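Call:
drive_tool --targets '[0,0,0,0,0,-30,0,0,0,0,0,0,-40,0,0,0,-6,0,0,-30,0,0,0,0,37,29.5,0,0,0,0,0,37,29.5,0,0,0,0,0,37,29.5,0,0,0,0,0,37,29.5,0,0,0,0,0,0,0,0,0,0,0,0,0,0,0,0]'

```text
clock: 32.52
position: [0.5977, 0.0855, 0.1894]
ee_rot: [-0.0, 0.999, -0.051, -0.001]
contact_force: [-0.6, -0.2, -2.1]
width: 0.0119
```

Run:
```python
from g import *
im,s=snap('wrist','w23');print(s['clock'],s['position'],s['ee_rot'],s['width'],s['contact_force'])
c=im[90:220,130:450];cv2.imwrite('pics/w23z.png',np.clip(cv2.resize(c,None,fx=2.5,fy=4,interpolation=cv2.INTER_CUBIC)*1.8,0,255).astype('uint8'))
```

```text
32.525 [0.5977 0.0855 0.1894] [-0.0004  0.9987 -0.0509 -0.0008] 0.011873575166362454 [-0.6298 -0.1913 -2.0581]
```

View pics/w23z.png

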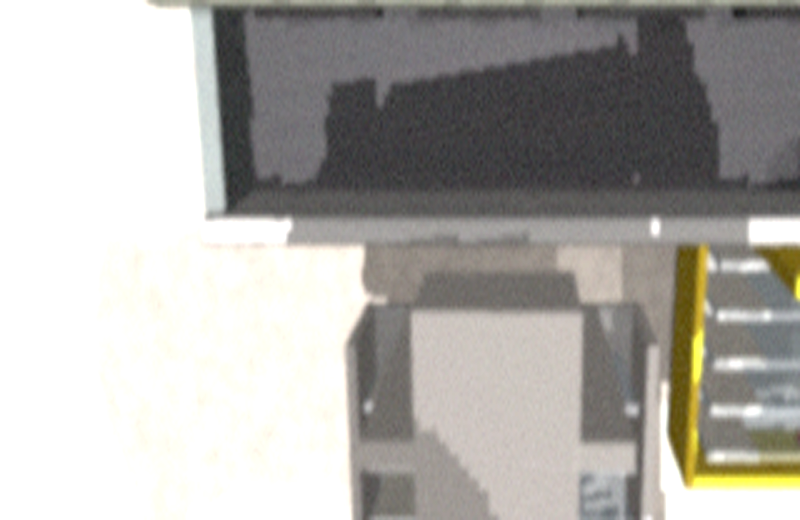

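Run:
```python
from g import *
z0=.1894-.0915
rel('w23',[('lip',[300,147.5],.125),('arm',[327,167.5],z0+.09),('tip',[327,158],z0+.062),('lipend',[212,147.5],.125)])
```

```text
lip [ 48.718  -21.6981  64.3563]
arm [48.3174 -1.9553  1.4426]
tip [47.9466 -2.1864 29.4434]
lipend [ 48.6937 -84.3142  64.4019]
```

Call:
drive_tool --targets '[0,0,0,11,-1,0,0,0,0,0,0,0,0,0,0,0,0,0,0,15,0,0,0,0,0,0,15,0,0,0,0,0,0,15,0,0,0,0,0,0,9,0,0,0,0,0,0,0,0]'

```text
clock: 33.45
position: [0.6088, 0.0849, 0.1347]
ee_rot: [0.0, 0.999, -0.051, -0.001]
contact_force: [0.2, -0.5, -1.1]
width: 0.0115
```

Run:
```python
from h import *
im,s=snap('wrist','w24');print(s['clock'],s['position'],s['ee_rot'],s['width'],s['contact_force'])
cv2.imwrite('pics/w24.png',np.clip(im*1.5,0,255).astype('uint8'))
```

```text
33.45 [0.60877651 0.08494412 0.13465967] [ 1.48706642e-04  9.98713733e-01 -5.06908652e-02 -1.13719916e-03] 0.011527889482279527 [ 0.16390865 -0.51290736 -1.08214338]
```

View pics/w24.png

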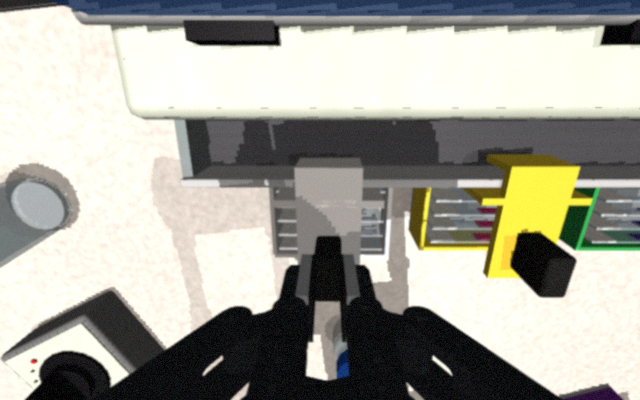

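Hook tip is behind the lip. Lower and release.

Call:
drive_tool --targets '[0,0,0,0,0,4,0,0,0,0,0,0,0,0,0,0,0,0,0,0,0.25,0,0,0,0,0,0,0.5,0,0,0,0,0,0,0.5,0,0,0,0,0,0,0.5,0,0,0,0,0,-20,0.5,0,0,0,0,0,-50,0.5,0,0,0,0,0,-50,0.5,0,0,0,-60,0,0,0.5,0,0,0,-40,20,0,0.5,0,0,0,0,0,0,0.5]'

```text
clock: 35.0
position: [0.5049, 0.0748, 0.2526]
ee_rot: [0.0, 0.999, -0.051, -0.0]
contact_force: [-0.0, 0.1, 0.4]
width: 0.0428
```

Run:
```python
from h import *
im,s=snap('wrist','w25');print(s['clock'],s['position'],s['ee_rot'],s['width'],s['contact_force'],s['qpos'])
cv2.imwrite('pics/w25.png',np.clip(im*1.5,0,255).astype('uint8'))
im,s=snap('scene','s25',(170,130,450,330),2.8)
```

```text
35.0 [0.5049055  0.0748355  0.25260397] [ 2.47825025e-04  9.98706347e-01 -5.08478553e-02 -2.57717483e-04] 0.0427824835804798 [-0.00876592  0.09532393  0.37789586] [ 1.11111697e-02  1.55581334e-01  1.55697708e+00 -4.67424585e-04
  1.42957940e+00  1.68371300e+00]
```

View pics/w25.png

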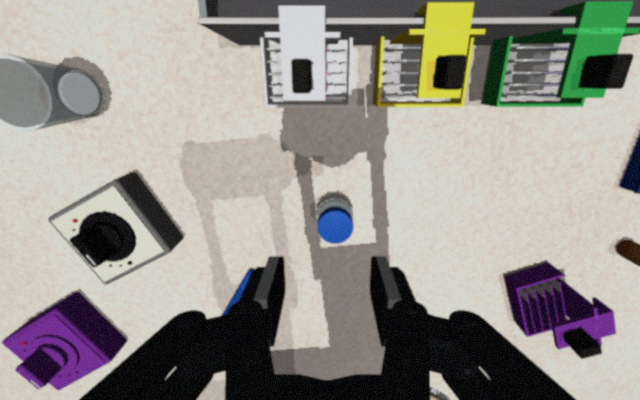

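View pics/s25.png

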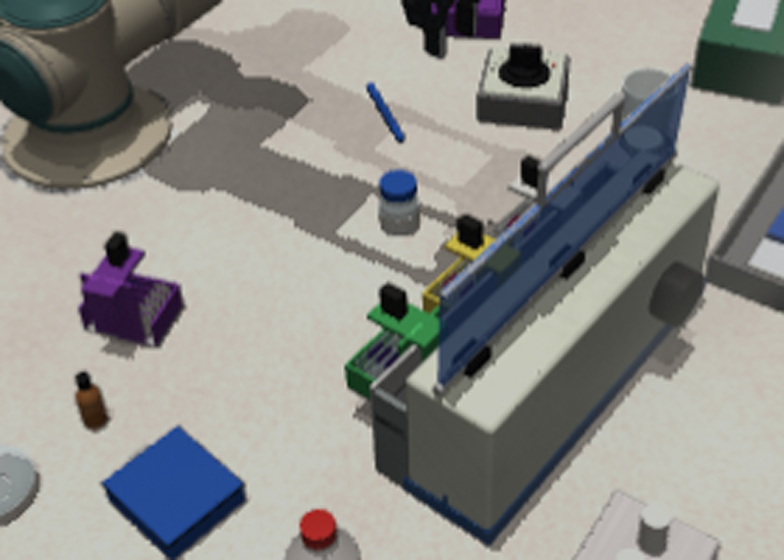

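Call:
drive_tool --targets '[0,0,-10,0,0,-16,0.5,0,0,-10,0,0,-16,0.5,0,0,-10,0,0,-16,0.5,0,0,-10,0,0,-16,0.5,0,0,-10,0,0,-16,0.5,0,0,-10,0,0,-16,0.5,0,0,-10,0,0,-16,0.5,0,0,-10,0,0,-16,0.5,0,0,-10.5,0,0,-16,0.5,0,0,0,0,0,0,0.5]'

```text
clock: 36.35
position: [0.5099, 0.0754, 0.3966]
ee_rot: [0.001, 0.74, 0.673, 0.001]
contact_force: [-0.0, -0.5, -0.7]
width: 0.0429
```

Call:
drive_tool --targets '[0,0,0,-24,54,0,0.5,0,0,0,-24,54,0,0.5,0,0,0,-24,54,0,0.5,0,0,0,-24,54,0,0.5,0,0,0,0,0,0,0.5,0,0,0,0,0,0,0.5]'

```text
clock: 37.1
position: [0.7144, -0.0403, 0.3939]
ee_rot: [-0.001, 0.74, 0.673, -0.001]
contact_force: [-0.4, 0.4, 0.7]
width: 0.0428
```

Run:
```python
from g import *
im,s=snap('wrist','w26');print(s['clock'],s['position'],s['ee_rot'],s['width'],s['contact_force'])
cv2.imwrite('pics/w26.png',np.clip(im*1.5,0,255).astype('uint8'))
```

```text
37.1 [ 0.7144 -0.0403  0.3939] [-0.0014  0.7397  0.6729 -0.0009] 0.04282592080923716 [-0.3516  0.3631  0.6978]
```

View pics/w26.png

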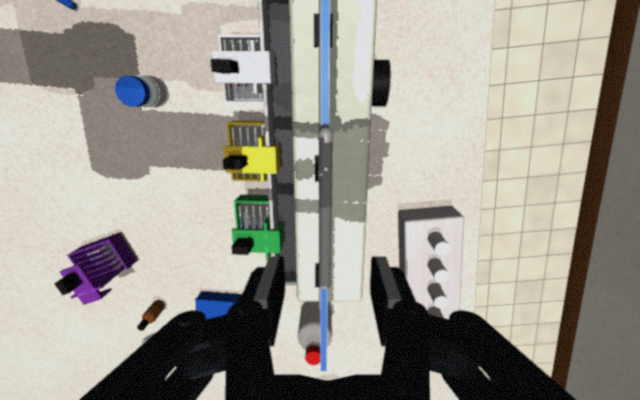

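Call:
drive_tool --targets '[0,0,0,0,-1.5,30,0.5,0,0,0,0,0,40,0.5,0,0,0,0,0,19,0.5,0,0,0,0,0,0,0.5,0,0,0,0,0,0,0,0,0,0,0,0,0,0,0,0,0,0,0,0,0,0,0,0,0,0,0,0,0,0,0,0,0,0,0]' --grip_force 40

```text
clock: 38.28
position: [0.7126, -0.0399, 0.3093]
ee_rot: [0.001, 0.739, 0.674, 0.001]
contact_force: [-1.9, 1.5, 6.4]
width: 0.006
```

Call:
drive_tool --targets '[0,0,0,0,0,0,0.4,0,0,0,0,0,0,0.4,0,0,0,0,0,6,0.4,0,0,0,0,0,0,0.4,0,0,0,0,0,0,0,0,0,0,0,0,0,0,0,0,0,0,0,0,0,0,0,0,0,0,0,0,0,0,0,0,0,0,0]' --grip_force 40

```text
clock: 39.4
position: [0.7125, -0.0402, 0.3009]
ee_rot: [-0.0, 0.739, 0.674, -0.0]
contact_force: [-0.9, 0.8, -0.5]
width: 0.008
```

Call:
drive_tool --targets '[0,0,0,0,0,0,0.4,0,0,0,0,0,0,0.4,0,0,0,-42,0,0,0.4,0,0,0,0,0,0,0.4,0,0,0,0,0,0,0,0,0,0,0,0,0,0,0,0,0,0,0,0,0,0,0,0,0,0,0,0,0,0,0,0,0,0,0]' --grip_force 40

```text
clock: 40.52
position: [0.7083, -0.0815, 0.3011]
ee_rot: [-0.0, 0.739, 0.674, -0.0]
contact_force: [-3.4, 0.6, 2.5]
width: 0.0078
```

Run:
```python
from g import *
im,s=snap('wrist','w27');print(s['clock'],s['position'],s['ee_rot'],s['width'],s['contact_force'])
cv2.imwrite('pics/w27.png',np.clip(im*1.5,0,255).astype('uint8'))
```

```text
40.525 [ 0.7083 -0.0815  0.3011] [-0.0004  0.7389  0.6738 -0.0002] 0.007814113272307337 [-3.406   0.6124  2.513 ]
```

View pics/w27.png

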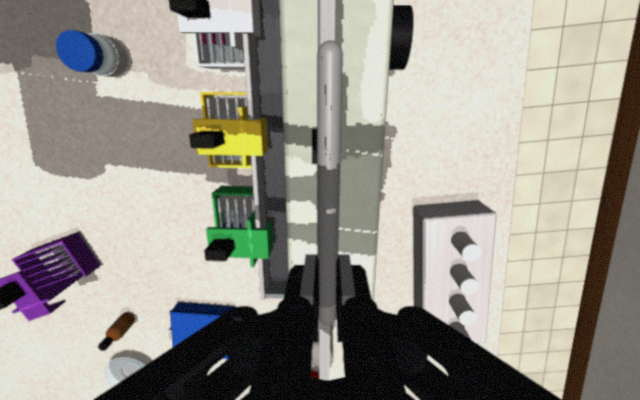

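Call:
drive_tool --targets '[0,0,0,0,-20.7,0.7,0,0,0,0,0,-20.4,3.5,0,0,0,0,0,-19.7,6.2,0,0,0,0,0,-18.8,8.7,0,0,0,0,0,-17.4,11.2,0,0,0,0,0,-15.8,13.4,0]'

```text
clock: 41.32
position: [0.5992, -0.0705, 0.2585]
ee_rot: [0.002, 0.739, 0.674, 0.004]
contact_force: [3.7, 2.1, 1.5]
width: 0.0079
```

Call:
drive_tool --targets '[0,0,0,0,-13.9,15.4,0,0,0,0,0,-11.7,17.1,0,0,0,0,0,-9.3,18.5,0,0,0,0,0,-6.8,19.5,0,0,0,0,0,-4.1,20.3,0,0,0,0,0,-1.4,18,0,0,0,0,0,0,0,0]'

```text
clock: 42.2
position: [0.5497, -0.0654, 0.1472]
ee_rot: [-0.001, 0.739, 0.673, 0.001]
contact_force: [-0.6, 4.9, -1.7]
width: 0.008
```

Run:
```python
from g import *
im,s=snap('wrist','w28');print(s['clock'],s['position'],s['ee_rot'],s['width'],s['contact_force'])
cv2.imwrite('pics/w28.png',np.clip(im*1.5,0,255).astype('uint8'))
im,s=snap('scene','s28',(170,130,450,330),2.8)
```

```text
42.2 [ 0.5497 -0.0654  0.1472] [-0.0013  0.7392  0.6735  0.0012] 0.008018601707392797 [-0.556   4.908  -1.6676]
```

View pics/w28.png

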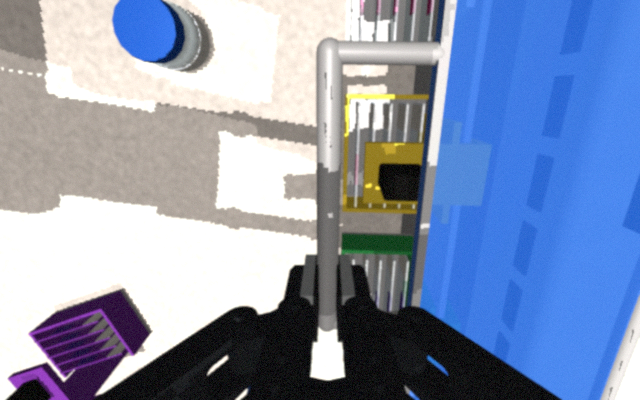

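View pics/s28.png

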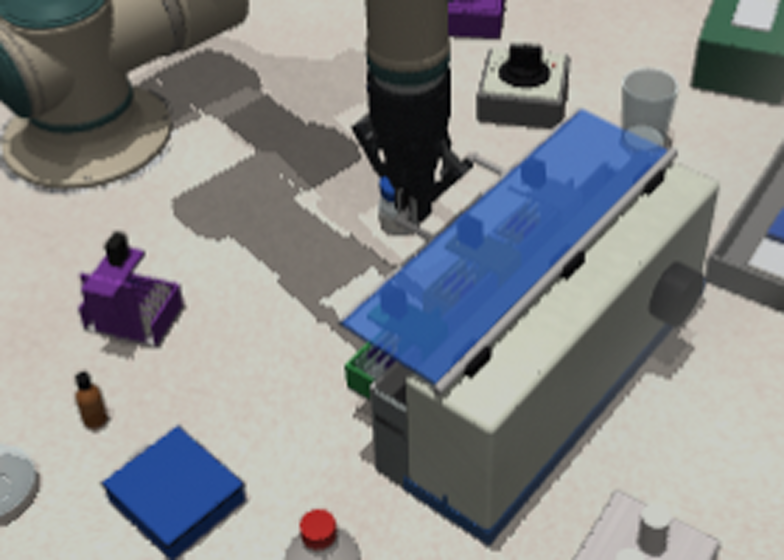

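Call:
drive_tool --targets '[0,0,0,0,0,3,0,0,0,0,0,0,3,0,0,0,0,0,0,0,0]'

```text
clock: 42.68
position: [0.5497, -0.0654, 0.143]
ee_rot: [-0.001, 0.739, 0.673, 0.001]
contact_force: [-1.9, 6.6, 0.6]
width: 0.0075
```

Call:
drive_tool --targets '[0,0,0,0,0,3,0,0,0,0,0,0,3,0,0,0,0,0,0,0,0]'

```text
clock: 43.05
position: [0.5497, -0.0655, 0.1404]
ee_rot: [-0.0, 0.739, 0.673, 0.002]
contact_force: [-6.9, 6.4, 18.7]
width: 0.0083
```

Run:
```python
from g import *
im,s=snap('wrist','w29');print(s['clock'],s['position'],s['ee_rot'],s['width'],s['contact_force'],s['moment'])
cv2.imwrite('pics/w29.png',np.clip(im*1.5,0,255).astype('uint8'))
```

```text
43.05 [ 0.5497 -0.0655  0.1404] [-0.0002  0.7392  0.6735  0.0017] 0.008281962270463836 [-6.8571  6.4237 18.6839] [ 1.1133  1.0723 -0.1467]
```

View pics/w29.png

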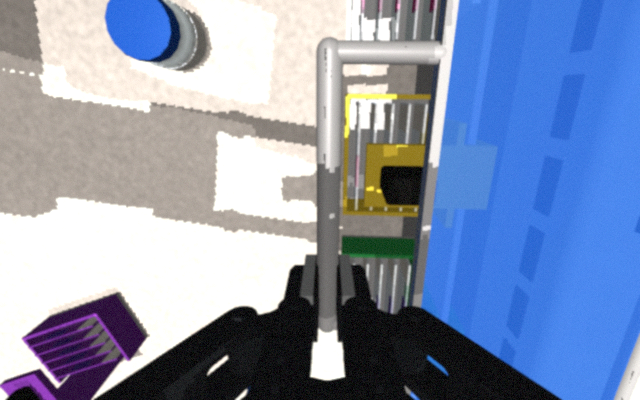

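Call:
drive_tool --targets '[0,0,0,0,0,-2,0,0,0,0,0,0,0,0.3,0,0,0,0,0,0,0.3,0,0,0,0,0,0,0.3,0,0,0,0,0,-20,0.3,0,0,0,0,0,-50,0.3,0,0,0,0,0,-60,0.3,0,0,0,0,0,-40,0.5]'

```text
clock: 44.1
position: [0.5503, -0.0677, 0.3113]
ee_rot: [0.002, 0.739, 0.674, 0.001]
contact_force: [0.3, -0.8, -0.1]
width: 0.0419
```

Call:
drive_tool --targets '[0,0,0,51.5,-17.6,0,0.6,0,0,0,51.5,-17.6,0,0.6,0,0,0,51.5,-17.6,0,0.6,0,0,0,51.5,-17.6,0,0.6,0,0,0,51.5,-17.6,0,0.6,0,0,0,51.5,-17.6,0,0.6,0,0,0,51.5,-17.6,0,0.6,0,0,0,51.5,-17.6,0,0.6]'

```text
clock: 45.1
position: [0.4472, 0.3575, 0.3083]
ee_rot: [0.0, 0.739, 0.674, 0.0]
contact_force: [1.2, 1.2, -0.2]
width: 0.0512
```

Call:
drive_tool --targets '[0,0,-10.7,0,0,10,0.6,0,0,-10.7,0,0,10,0.6,0,0,-10.7,0,0,10,0.6,0,0,-10.7,0,0,10,0.6,0,0,-10.7,0,0,10,0.6,0,0,-10.7,0,0,10,0.6,0,0,-10.7,0,0,10,0.6,0,0,-10.7,0,0,10,0.6,0,0,-10.7,0,0,10,0.6,0,0,-10.7,0,0,10,0.6,0,0,-10.7,0,0,10,0.6,0,0,0,0,0,0,0.6]'

```text
clock: 46.6
position: [0.4472, 0.3556, 0.1974]
ee_rot: [-0.001, -0.193, 0.981, -0.001]
contact_force: [-0.5, -0.1, -0.4]
width: 0.0513
```

Run:
```python
from g import *
im,s=snap('wrist','w30');print(s['clock'],s['position'],s['ee_rot'],s['width'],s['contact_force'],s['qpos'])
c=im[100:340,200:440];cv2.imwrite('pics/w30.png',np.clip(cv2.resize(c,None,fx=2.5,fy=2.5,interpolation=cv2.INTER_CUBIC)*3,0,255).astype('uint8'))
im,s=snap('top','t30',(270,90,450,190),4);im,s=snap('scene','s30',(170,130,450,330),2.8)
```

```text
46.6 [0.4472 0.3556 0.1974] [-0.0009 -0.193   0.9812 -0.0006] 0.051301294411096654 [-0.5086 -0.1188 -0.376 ] [ 0.5503  0.2781  1.5305 -0.0004  1.335  -1.4089]
```

View pics/w30.png

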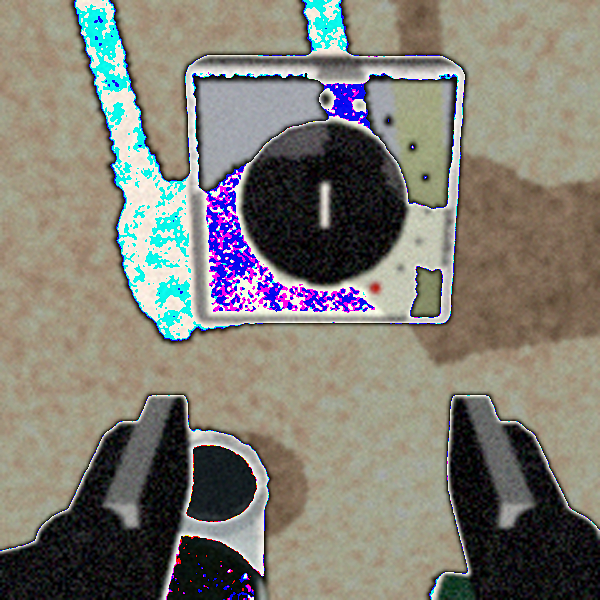

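View pics/t30.png

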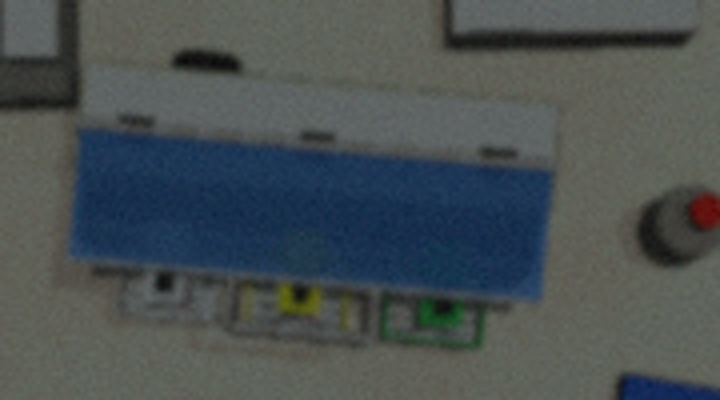

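View pics/s30.png

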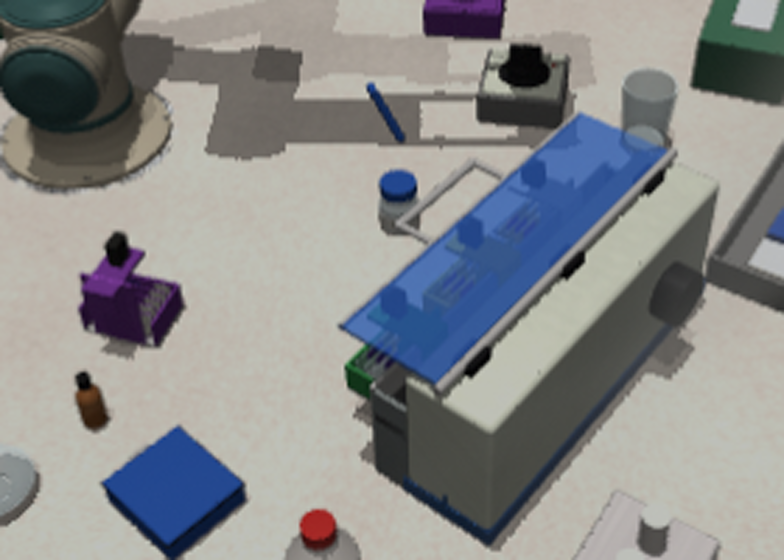

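Call:
drive_tool --targets '[0,0,0,0,2,40,0.6,0,0,0,0,0,50,0.6,0,0,0,0,0,30,0.6,0,0,0,0,0,17,0.6,0,0,0,0,0,0,0.6,0,0,0,0,0,0,0,0,0,0,0,0,0,0,0,0,0,0,0,0,0,0,0,0,0,0,0,0,0,0,0,0,0,0,0]' --grip_force 60

```text
clock: 48.0
position: [0.4477, 0.358, 0.0629]
ee_rot: [0.001, -0.194, 0.981, 0.0]
contact_force: [-0.1, -2.0, 6.2]
width: 0.0111
```

Call:
drive_tool --targets '[0,0,10,0,0,0,0,0,0,10,0,0,0,0,0,0,10,0,0,0,0,0,0,10,0,0,0,0,0,0,10,0,0,0,0,0,0,10,0,0,0,0,0,0,10,0,0,0,0,0,0,10,0,0,0,0,0,0,10,0,0,0,0,0,0,10,0,0,0,0,0,0,10,0,0,0,0,0,0,10,0,0,0,0]'

```text
clock: 49.5
position: [0.4464, 0.3562, 0.0629]
ee_rot: [0.001, 0.754, 0.657, -0.001]
contact_force: [-1.8, -5.8, 9.7]
width: 0.0113
```

Call:
drive_tool --targets '[0,0,10,0,0,0,0,0,0,10,0,0,0,0,0,0,6,0,0,0,0,0,0,0,0,0,0,0]'

```text
clock: 50.0
position: [0.4458, 0.3565, 0.0628]
ee_rot: [0.001, 0.881, 0.472, -0.001]
contact_force: [-2.4, -5.3, 9.4]
width: 0.0111
```

Run:
```python
from h import *
im,s=snap('wrist','w31');print(s['position'],s['ee_rot'],s['width'],s['contact_force'],s['moment'])
c=im[150:390,220:430];cv2.imwrite('pics/w31z.png',np.clip(cv2.resize(c,None,fx=2.5,fy=2.5,interpolation=cv2.INTER_CUBIC)*3.,0,255).astype('uint8'))
```

```text
[0.44580215 0.35645263 0.06282385] [ 8.33405994e-04  8.81393185e-01  4.72381645e-01 -9.69575314e-04] 0.011144797894031984 [-2.40699811 -5.27806287  9.35749212] [-0.81354334  0.45170701  0.00743101]
```

View pics/w31z.png

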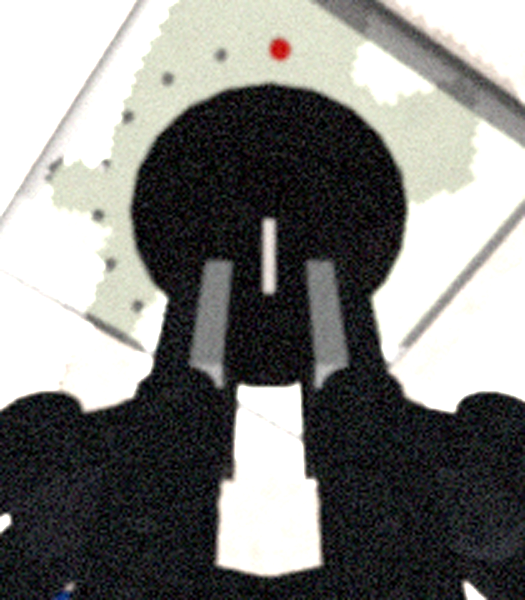

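Nearly at the red dot; push on to the stop.

Call:
drive_tool --targets '[0,0,4,0,0,0,0,0,0,4,0,0,0,0,0,0,0,0,0,0,0]'

```text
clock: 50.42
position: [0.4458, 0.3565, 0.0628]
ee_rot: [0.001, 0.911, 0.411, -0.001]
contact_force: [-3.0, -4.1, 9.7]
width: 0.0109
```

Run:
```python
from h import *
im,s=snap('wrist','w32');print(s['position'],s['ee_rot'],s['width'],s['contact_force'],s['moment'])
c=im[150:390,220:430];cv2.imwrite('pics/w32z.png',np.clip(cv2.resize(c,None,fx=2.5,fy=2.5,interpolation=cv2.INTER_CUBIC)*3.,0,255).astype('uint8'))
```

```text
[0.44579623 0.35648381 0.06284265] [ 1.18650173e-03  9.11473717e-01  4.11355807e-01 -8.09193969e-04] 0.010941342625409575 [-3.04585868 -4.13796542  9.73272017] [-0.74093129  0.52683731  0.87054005]
```

View pics/w32z.png

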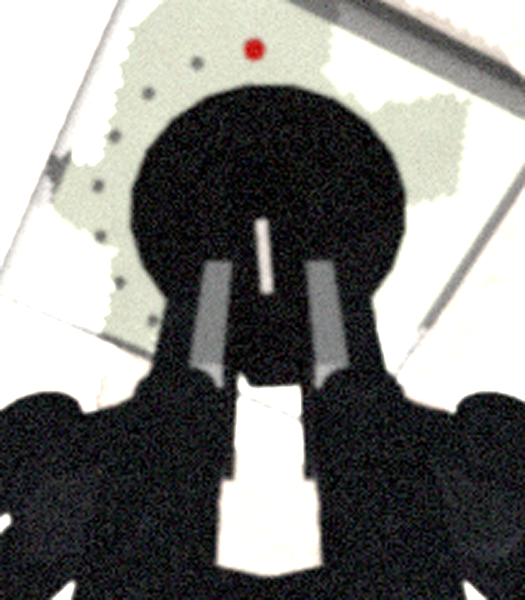

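Call:
drive_tool --targets '[0,0,0,0,0,0,0.6,0,0,0,0,0,0,0.6,0,0,0,0,0,0,0.6,0,0,0,0,0,-20,0.6,0,0,0,0,0,-50,0.6,0,0,0,0,0,-60,0.6,0,0,0,0,0,-50,0.6,0,0,0,0,0,0,0.6,0,0,0,0,0,0,0.6]'

```text
clock: 51.6
position: [0.4461, 0.3576, 0.2405]
ee_rot: [0.0, 0.912, 0.41, -0.001]
contact_force: [0.1, -0.2, 0.3]
width: 0.0511
```

Run:
```python
from h import *
im,s=snap('wrist','w33');print(s['clock'],s['position'],s['ee_rot'],s['width'],s['contact_force'],s['moment'])
c=im[60:260,200:460];cv2.imwrite('pics/w33z.png',np.clip(cv2.resize(c,None,fx=3,fy=3,interpolation=cv2.INTER_CUBIC).astype(float)*2.,0,255).astype('uint8'))
im,s=snap('scene','s33',(170,100,450,330),2.6)
im,s=snap('top','t33',(190,90,450,290),3)
cv2.imwrite('pics/t33.png',np.clip(im.astype(float)*1.8,0,255).astype('uint8'))
```

```text
51.6 [0.44614731 0.35762378 0.24051143] [ 8.74095563e-05  9.12161361e-01  4.09830677e-01 -6.78391873e-04] 0.05107270193572016 [ 0.07805438 -0.21467512  0.3096428 ] [-0.00210073  0.0099422  -0.00541676]
```

View pics/w33z.png

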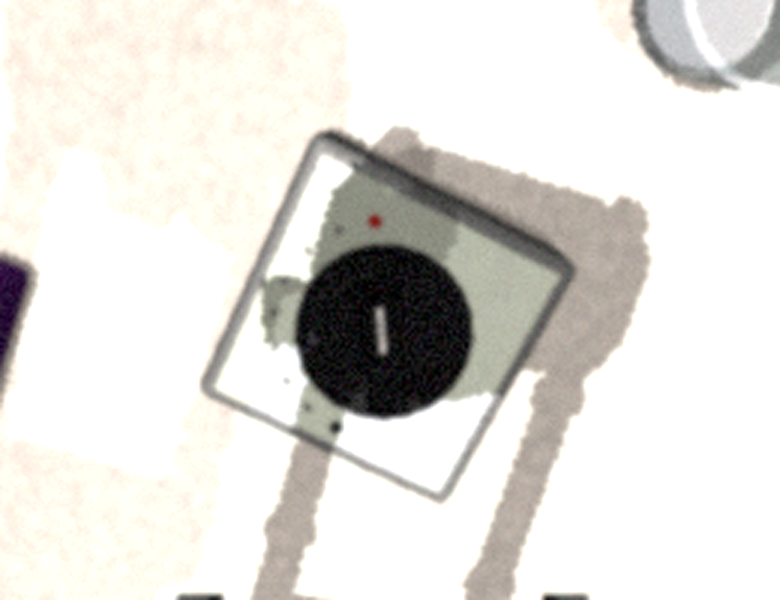

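View pics/s33.png

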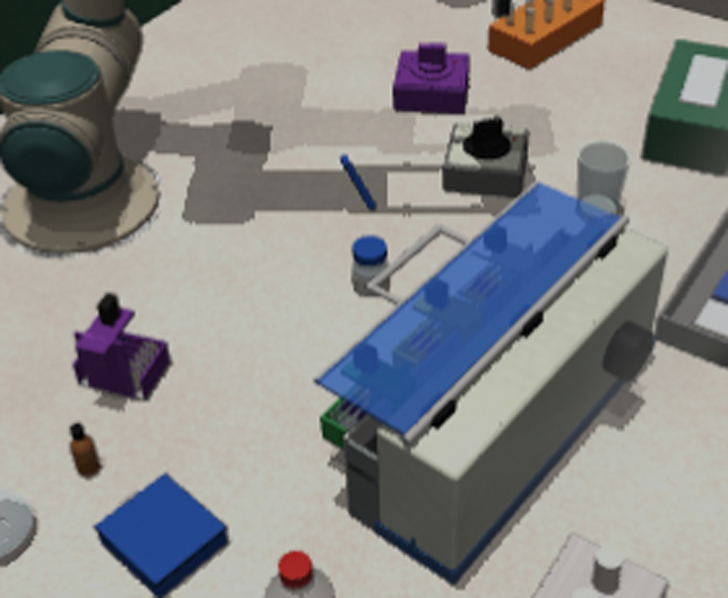

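View pics/t33.png

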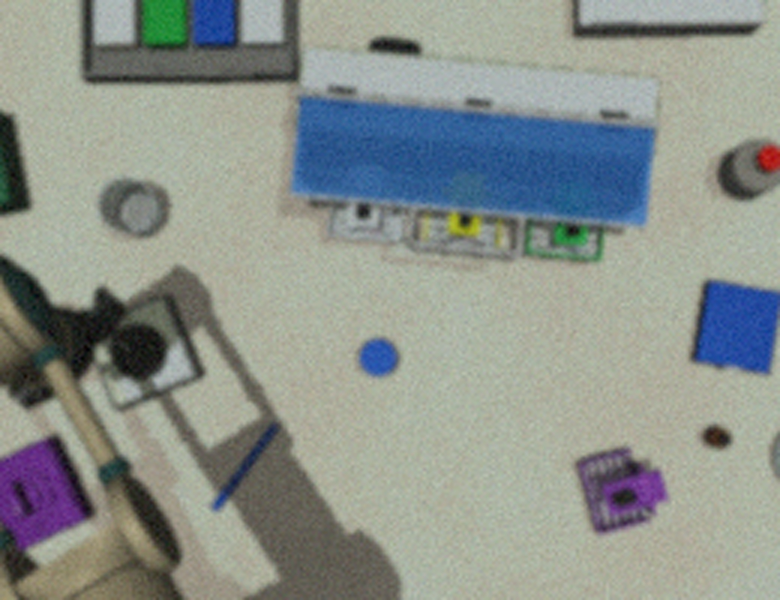

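Run:
```python
from h import *
for a,b,box in (('top0','t33_raw',(270,110,420,180)),('scene0','s33_raw',(280,160,430,300))):
    A=cv2.imread(f'pics/{a}.png');B=cv2.imread(f'pics/{b}.png');x0,y0,x1,y1=box
    for I,n in((A,'A'),(B,'B')):
        I=I.astype(float);m=((I[:,:,0]>I[:,:,2]*1.6)&(I[:,:,0]>40)).astype('uint8')
        M=np.zeros_like(m);M[y0:y1,x0:x1]=m[y0:y1,x0:x1]
        c=max(cv2.findContours(M,0,2)[0],key=cv2.contourArea);print(a,n,cv2.contourArea(c),cv2.approxPolyDP(c,3,True)[:,0].tolist())
    k=4 if a[0]=='t' else 3
    o=np.vstack([cv2.resize(X[y0:y1,x0:x1],None,fx=k,fy=k) for X in (A,B)]) if a[0]=='t' else np.hstack([cv2.resize(X[y0:y1,x0:x1],None,fx=2.6,fy=2.6) for X in (A,B)])
    cv2.imwrite(f'pics/cmp_{a}.png',np.clip(o*1.5,0,255).astype('uint8'))
```

```text
top0 A 3561.5 [[290, 123], [287, 152], [405, 162], [407, 133]]
top0 B 3616.5 [[290, 123], [288, 153], [404, 163], [407, 133]]
scene0 A 4213.0 [[407, 183], [377, 167], [292, 243], [325, 266]]
scene0 B 3926.0 [[407, 183], [376, 171], [292, 246], [305, 258], [308, 256], [308, 260], [325, 266]]
```

View pics/cmp_top0.png

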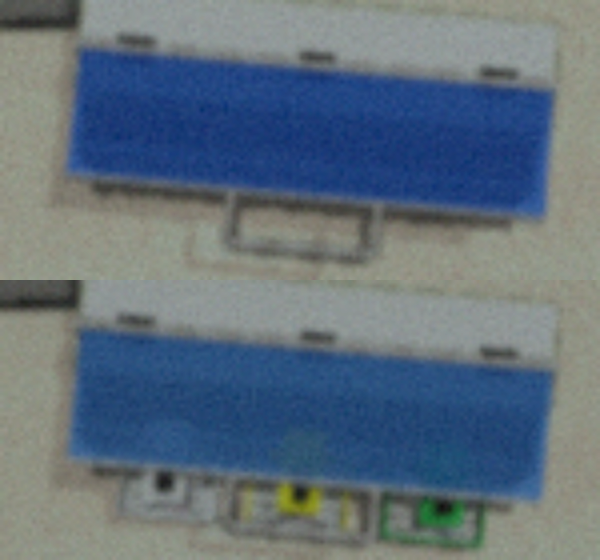

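View pics/cmp_scene0.png

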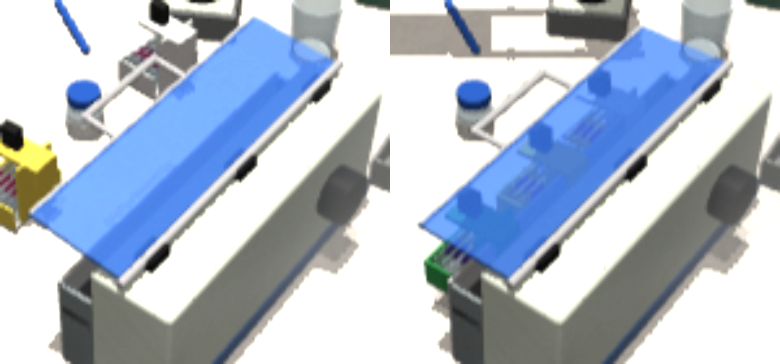

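Run:
```python
from rig import *
print(get_state()['clock']);print(sign_off())
```

```text
51.75
the job is handed in; nothing more can be done
None
```

The job is done and handed in at 51.8 s on the robot's clock. I did the steps in the order asked:

- **Heat off:** I turned the knob anticlockwise to its stop. The moment about the knob's axis rose to 1.7 N m there, and the pointer was at the black dot.
- **Hood up:** I swung it to its upright stop, where it pushed back with 23 N.
- **Carriers:** All three were present. Green, yellow and white now hang on the rail, and the wrist pictures showed each hook tip behind the lip.
- **Hood down:** I closed it to its lower stop, where it pushed back with about 19 N.
- **Full heat:** I turned the knob clockwise to its stop. The moment was 0.87 N m and the pointer was at the red dot.

The last pictures show the hood level, the three carriers hanging, and the pointer at red. The bystanders and both purple look-alikes I could see had not moved. The gripper was open, about 24 cm above the table and touching nothing.

Some readings did not match what I expected:

- **Fingers:** Their usable end is about 20 mm behind the stated TCP. My first pinch on the knob closed on nothing, and my first grip on the bar for the way down was too shallow. I redid both deeper.
- **Hood start angle:** By comparing pictures, the hood stood roughly 0.1 rad above level at the start. It now sits lower than it did then.
- **Wrist camera:** It showed a sideways offset of about 2.6 pixels, which I corrected for.
- **Seated height:** I judged the carriers' seating from the pictures and the release heights, and did not measure it afterwards.

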